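# Index and clamp a wheel spacer in its drilling fixture

## Robot

A 6-joint arm with a two-finger parallel gripper is mounted at the origin on the work surface. World frame = base frame: x ahead of the robot, y to its left, z up, the work surface at z = 0. Lengths are in mm, angles in rad, forces in N, time in s.
With the tool pointing down it reaches from about 350 to 775 mm from the base axis. Payload 7.3 kg.
Tool frame: the origin (TCP) lies on the centre line of the jaws, within the pads' length; the fingertips stand 22 mm ahead of it and the grasp point (between the pads) lies 3 mm ahead of it; x points along the fingers, z is the direction in which the jaws open and shut, and the axes are right-handed (so a half turn about x gives the same grasp; the last joint's range is limited). The gripper opens to 92 mm and grips with 3 to 60 N. Pads are 19 mm wide; open, the fingers measure 130 mm over their backs; the gripper's body (75 mm by 190 mm) begins 47 mm behind the grasp point.
Start: joints at [1.018, 0.342, 1.524, -0, 1.275, -0.146], TCP at [207.715, 482.18, 248.741] pointing down, gripper open.
Joint ranges: [-2.53, 2.53], [-0.77, 2.02], [0.04, 2.7], [-1, 4.14], [0.28, 2.66], [-3.11, 3.11]. Speed limits (rad/s): [2.57, 2.57, 3.14, 3.14, 3.14, 3.14].

## Interface

Orientations are given as [roll, pitch, yaw] about the fixed x, y, z axes, in that order (R = Rz(yaw) Ry(pitch) Rx(roll)).
In Python, from plant import readout, imaging, bot gives the robot as it stands.
- The arm moves only by the tool arm_command, never from a script. Its argument "plan" is a list of rows, each an object of numbers: "tx", "ty", "tz": the shift along the tool's x, y, z in cm; "wx", "wy", "wz": the turn, a rotation vector about the tool's x, y, z in rad; "jaw": the opening, from -1 (shut) to 1 (fully open). In form: [{"tx": .., "ty": .., "tz": .., "wx": .., "wy": .., "wz": .., "jaw": ..}, ...]. A call has 1 to 20 rows; each row shifts and turns the commanded pose from where the row before left it, along the tool's axes as they then stand; what a row does not reach is not made up. A row lasts 1/10 s, in which the tool goes at most 50 mm and 8.59 degrees, less where a joint would pass 70% of its speed; a pose out of reach is approached as far as the arm can. A call with a gripper value outside its range is refused whole. The fingers move at their own pace and stop on an object; the grip force is fixed at half the most. Time passes only in rows, so rows that do not move let the fingers close. It gives the time, the measured TCP pose, the force and the opening at its end, in the units of the state.
- readout.get_obs(): the state, without advancing time (a new reading comes with each control period).
- imaging.capture(name): name is "side" or "top"; returns the picture (400x640x3 uint8, blue, green, red); there is no depth.
- imaging.get_calibration(name): a dict with "fx", "fy", "cx", "cy" (pixels), "position" and "rotation" of the camera in the world. Camera axes: x right, y up, looking along -z (the intrinsics and any distortion apply to the point x, -y, -z); pixel columns grow to the right and rows downward; lengths in mm; the calibration is good to about 2 mm. A picture is of the moment at which its call begins. get_calibration takes no time and is no camera call.
- bot.close_job(): hands the job in, once; it reports no verdict.
The state is a dict: "time": time; "joint_positions": joint angles; "dq": joint speeds; "tau": joint torques, N m; "tool_pos": TCP position; "tcp_rot": TCP orientation; "contact_force": force on the tool from outside, world axes, zero at the start; "moment": the same for the moment, N m; "grip_width": finger opening in mm.
Only numpy, scipy, OpenCV 4.12 (cv2) and the standard library are available. Lean on these libraries where they do the work, as an engineer would, in place of code of your own. Each camera call takes 0.05 s, during which the arm holds its last target.

## Task

Get the wheel spacer on the drilling fixture ready for drilling: nudge it round on its spigot until its flat edge faces the brass index bar squarely, slide the bar in until it lies flush against the flat, then push the blue handle of the toggle clamp all the way down so that the pad holds the spacer. Keep the spacer down on its spigot, and leave the other things on the bench where they are.

Things in the scene. Friction and masses are not known exactly. Their poses are not given: they have to be found in the camera images.
- fixture: Drilling fixture, bolted down: dark steel plate 190 x 350 x 15 mm. Origin: on the bench, under the axis of the spigot (58 mm disc, top 28 mm above the bench) that carries the spacer. +y points from the spigot to the brass index bar, -y to the toggle clamp, +x away from the robot. The open clamp's arm stands 75 to 120 mm out on the -y side, up to 130 mm high; keep the hand to the other sides.
- spacer: Silver ring, 136 mm across, bore 60, 20 high, 0.7 kg, loose on the spigot; face 35 mm above the bench. Flat: 64 mm long, 60 from the centre, blue stripe. Four studs, 12 mm thick, 28 high, 50 mm from the centre 45 degrees off its axes: push these along their circle, finger face square to it, with 3-7 N. Origin: centre of underside; +y points to the flat; indexed, its axes lie as the fixture's.
- flat (a point): Middle of the spacer's flat, half way up its edge (10 mm above its underside); axes as the spacer's.
- bar_face (a point): Middle of the index bar's face that looks at the spacer, 25 mm above the bench; the brass bar is 72 mm long along the fixture's x, 14 mm thick, its top 34 mm above the bench. Axes as the fixture's (the bar slides in along -y).
- bar_knob (a point): Centre of the upright black knob on the index bar's slide, 21 mm across, from 43 to 68 mm above the bench, 76 mm behind the bar's face (+y). Push its outer (+y) side or pinch it; outside it the plate is free.
- bar (a joint): Index bar's slide in m: 0 fully back (face 78 mm from the spigot axis), growing as it goes in (-y of the fixture), stop at 0.022; meets the flat of an indexed spacer at about 0.018. 2.5 N of friction, stays where it is left. Pushed with 10 to 25 N it squares up a flat that is still up to some 5 degrees crooked; a flat more crooked than that stops it short.
- clamp_handle (a joint): Toggle clamp handle in rad, measured against the clamp's arm: 0 fully open (handle 53 degrees above level, arm up), 2.12 fully closed against its stop (handle level, arm down, pad on the spacer's face between two studs). Takes 5 to 10 N at the grip and stays where it is left.
- clamp_grip (a point): Middle of the clamp handle's blue grip, a bar 17 mm thick, 87 long, in the fixture's plane x = 0. Its -y axis runs outwards along the handle, its z axis is the handle's upper side, the one to press. From the spigot axis and the bench: open 178 mm out (-y) and 148 high, half way (27 degrees) 202 out and 126 high, closed 205 out and 88 high.
- clamp_pad (a point): Underside of the clamp's black rubber pad, 15 mm across; closed it lies on the spacer's face 49 mm from the spigot axis on the -y side.
- spare: Bystander: another spacer of the same kind lying flat, 136 mm across, 48 mm high with its studs. Origin: centre of the underside.
- mallet: Bystander: mallet lying flat, wooden handle 230 mm along its y, black head 64 mm thick and 95 mm long at +y. Origin: on the bench under the handle's middle.
- nut_tray: Bystander: red open tray with wheel nuts, 110 x 150 x 45 mm. Origin: centre of the underside.
- spray: Bystander: spray bottle, 75 mm across, 225 mm tall. Origin: centre of the underside.
- bucket: Bystander: white bucket with brushes, 140 mm across at the rim, 135 mm tall, brushes to 230 mm. Origin: centre of the underside.
- socket: Bystander: impact socket standing up, 29 mm across, 78 mm tall, close beyond the fixture. Origin: centre of the underside.
- punch: Bystander: centre punch lying along its y, 12 mm thick, 115 mm long, on the robot's side of the fixture. Origin: under its middle, on the bench.
- tub: Bystander: round tub with a yellow lid, 105 mm across, 70 mm tall. Origin: centre of the underside.
Not all that is in view belongs to the job. Leave any green or turquoise look-alike of the spacer alone.

How it is judged (in metres and radians):
On the way, in this order (a step that is already met when the one before it is completed fails the run):
1. the spacer's flat has been turned to face the index bar, within 10 degrees (angle between the y axis of spacer and the y axis of fixture, either way round below 0.175 rad and horizontal distance between flat and bar_face below 0.045 m), for 0.2 s.
2. the index bar has been slid in flush against the flat, the clamp still open (angle between the y axis of spacer and the y axis of fixture, either way round below 0.045 rad and y of flat in the frame of bar_face above -0.0018 m and value of joint clamp_handle below 1 rad), for 0.2 s.
3. the clamp handle has been pushed fully down (angle between the y axis of spacer and the y axis of fixture, either way round below 0.045 rad and y of flat in the frame of bar_face above -0.0018 m and value of joint clamp_handle above 2.03 rad), for 0.2 s.
At the end, for the whole second after the job is handed in: The spacer lies still and level on the fixture, seated on its spigot (within 2 mm of the plate), its flat square to the index bar within 2.5 degrees and touching it (gap under 1.8 mm), and the clamp handle is fully down (joint above 2.03 of 2.12 rad) (all of step 3 and z of spacer in the frame of fixture below 0.017 m and angle between spacer's own z axis and vertical below 0.03 rad and linear speed of spacer below 0.02 m/s).
It fails at once if the spacer is lifted more than 8 mm off the fixture plate (z of spacer in the frame of fixture above 0.023 m).
It fails at once if another thing on the bench is moved by more than 30 mm (distance of any of spare, mallet, nut_tray, spray, bucket, socket, punch, tub from where it was at the start of the episode above 0.03 m).
It also fails if it takes over 67 s, if anything falls off the work surface, if the arm or the gripper's body presses on something with over 40 N, if the wrist force passes 120 N, or if a joint passes its speed limit or range.

## Working session

There is one attempt and no reset: what is moved stays moved. The work goes in short steps, Python scripts to look and compute and a tool call to move; the robot and the scene stay as the last step left them, time stands still between calls to the robot, and variables do not carry over. Pictures are saved under pics/ and viewed, and the job is handed in when it is done.

Besides the shell and the picture viewer there is one more tool, called after "Request:" as name(argument=value, ...) on one line, values as JSON. arm_command: Moves the arm, as the interface text tells. Its arguments: {"type":"object","properties":{"plan":{"type":"array"}},"required":["plan"]}

```bash
ls; mkdir -p pics
python3 - <<'E'
from plant import readout, imaging, bot
import cv2
for n in("side","top"):
    cv2.imwrite(f"pics/{n}0.png",imaging.capture(n)); print(n,imaging.get_calibration(n))
o=readout.get_obs(); print(o)
E
```

```text
pics
side {'fx': 430.67010264355883, 'fy': 430.67010264355883, 'cx': 317.193907498395, 'cy': 202.06912896325784, 'position': array([644.30619308, 861.43814992, 998.77477393]), 'rotation': array([0.76959019, 0.01207616, 2.96851295])}
top {'fx': 394.7096699414989, 'fy': 394.7096699414989, 'cx': 317.7088792720143, 'cy': 197.52020098036007, 'position': array([ 448.83822928,  -25.05573485, 1249.20322106]), 'rotation': array([ 0.05570144, -0.0054738 , -1.5712502 ])}
{'time': 0.1, 'joint_positions': array([ 1.01799871e+00,  3.42619783e-01,  1.52490590e+00, -3.81882947e-05,
        1.27539902e+00, -1.45995966e-01]), 'dq': array([-0.00078947, -0.00143524, -0.00320624,  0.00154309,  0.00173222,
       -0.00018163]), 'tau': array([ 1.63147000e-03, -4.32004058e+01, -2.44696552e+01,  7.18649849e-02,
        5.26074821e-02, -5.79013181e-05]), 'tool_pos': array([207.54216309, 481.87800592, 248.13714965]), 'tcp_rot': array([ 3.0230059 ,  1.56946378, -2.09617359]), 'contact_force': array([0.4093042 , 0.15464366, 0.18244091]), 'moment': array([-0.0240664 , -0.03384386,  0.00706271]), 'grip_width': 91.91495389663251}
```

View pics/side0.png

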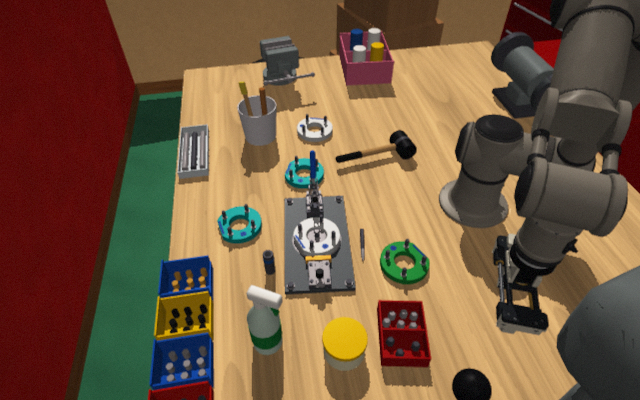

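View pics/top0.png

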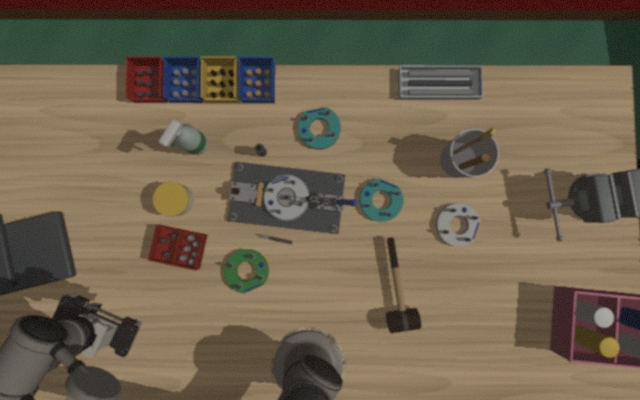

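The target spacer is the silver ring on the dark plate, at top (287,198) and side (316,237). The other rings are the silver spare at top (458,225), two turquoise at (319,128) and (381,200), and one green at (245,270). Only the one on the plate fits the description. I'll enlarge it to confirm.

```bash
cat > h.py <<'E'
import numpy as np, cv2
from scipy.spatial.transform import Rotation as R
from plant import readout, imaging, bot
def cam(n):
    c=imaging.get_calibration(n); return c,R.from_euler('xyz',c['rotation']).as_matrix()
def proj(n,P):
    c,M=cam(n); p=(np.atleast_2d(P)-c['position'])@M
    return np.c_[c['fx']*p[:,0]/-p[:,2]+c['cx'], c['fy']*-p[:,1]/-p[:,2]+c['cy']]
def unproj(n,u,v,z):
    c,M=cam(n); d=M@np.array([(u-c['cx'])/c['fx'],-(v-c['cy'])/c['fy'],-1])
    return c['position']+d*(z-c['position'][2])/d[2]
def crop(img,u0,v0,u1,v1,s,f):
    cv2.imwrite(f,cv2.resize(img[v0:v1,u0:u1],None,fx=s,fy=s,interpolation=cv2.INTER_CUBIC))
E
python3 - <<'E'
from h import *
a=cv2.imread('pics/top0.png');crop(a,220,150,360,245,5,'pics/topc.png')
a=cv2.imread('pics/side0.png');crop(a,265,140,375,300,3.6,'pics/sidec.png')
crop(a,280,205,365,300,6,'pics/sided.png')
o=readout.get_obs(); print(unproj('side',316,237,35),unproj('top',287,198,35)); print(R.from_euler('xyz',o['tcp_rot']).as_matrix())
E
```

```text
[522.53978104  77.33298942  35.        ] [515.07335033  62.83711504  35.        ]
[[-6.68322987e-04 -9.18395377e-01  3.95663348e-01]
 [-1.15282954e-03  3.95663881e-01  9.18394667e-01]
 [-9.99999112e-01  1.57651870e-04 -1.32318459e-03]]
```

View pics/topc.png

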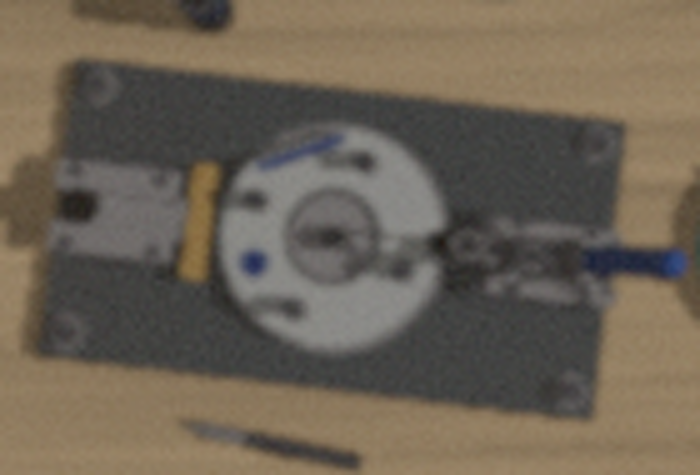

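View pics/sidec.png

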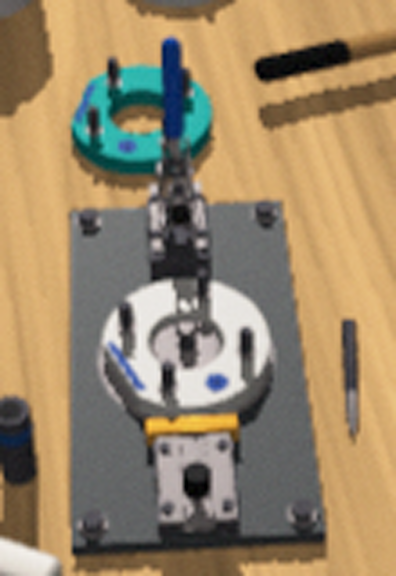

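View pics/sided.png

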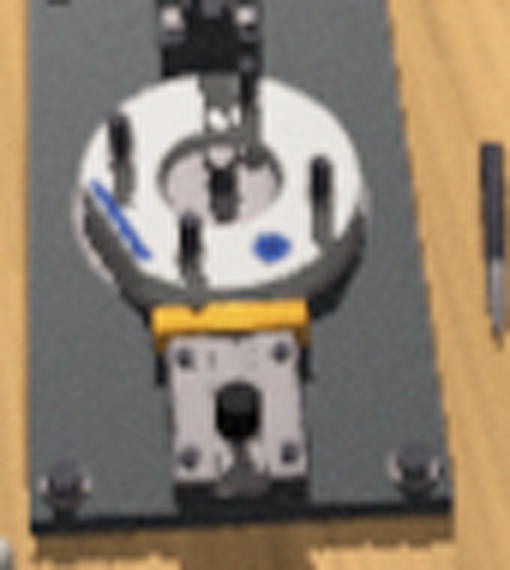

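Run:
```python
from h import *
print(imaging.get_calibration('side').keys())
o=readout.get_obs();p=o['tool_pos'];M=R.from_euler('xyz',o['tcp_rot']).as_matrix()
pts=[p,p+M@[22,0,50],p+M@[22,0,-50],[0,0,0]]
for n in('side','top'):print(n,proj(n,pts).round(1).tolist())
# plate corners
for n,off,s,c in(('side',(265,140),3.6,[(72,205),(280,203),(325,540),(72,548)]),('top',(220,150),5,[(78,62),(624,122),(592,415),(38,355)])):
    w=np.array([unproj(n,off[0]+a/s,off[1]+b/s,15)[:2] for a,b in c]);print(n,w.round(1).tolist(),w.mean(0))
    print([np.linalg.norm(w[i]-w[i-1]).round(1) for i in range(4)])
a=cv2.imread('pics/side0.png');crop(a,470,180,600,350,3.5,'pics/sg.png')
a=cv2.imread('pics/top0.png');crop(a,0,270,160,400,4.5,'pics/tg.png')
```

```text
dict_keys(['fx', 'fy', 'cx', 'cy', 'position', 'rotation'])
side [[507.0, 301.9], [505.2, 330.2], [502.2, 286.9], [472.6, 202.6]]
top [[112.1, 316.6], [98.7, 306.7], [134.4, 322.4], [307.5, 364.7]]
side [[589.9, -121.3], [406.5, -89.5], [448.5, 258.8], [632.9, 232.1]] [519.42642378  70.02424004]
[np.float64(356.0), np.float64(186.1), np.float64(350.9), np.float64(186.3)]
top [[628.3, 226.2], [590.4, -117.0], [406.9, -96.3], [444.4, 249.1]] [517.49125312  65.50886934]
[np.float64(185.3), np.float64(345.4), np.float64(184.7), np.float64(347.4)]
```

View pics/sg.png

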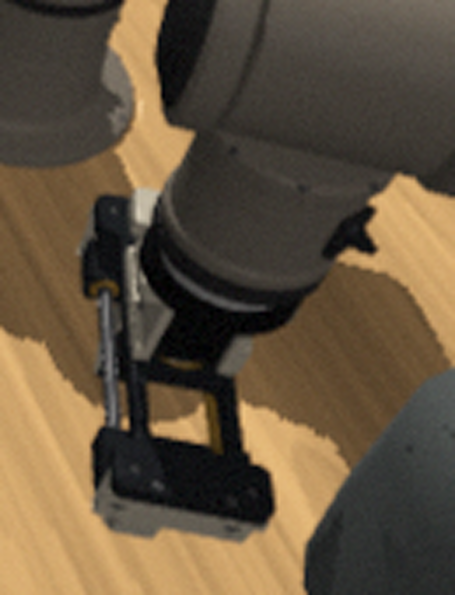

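View pics/tg.png

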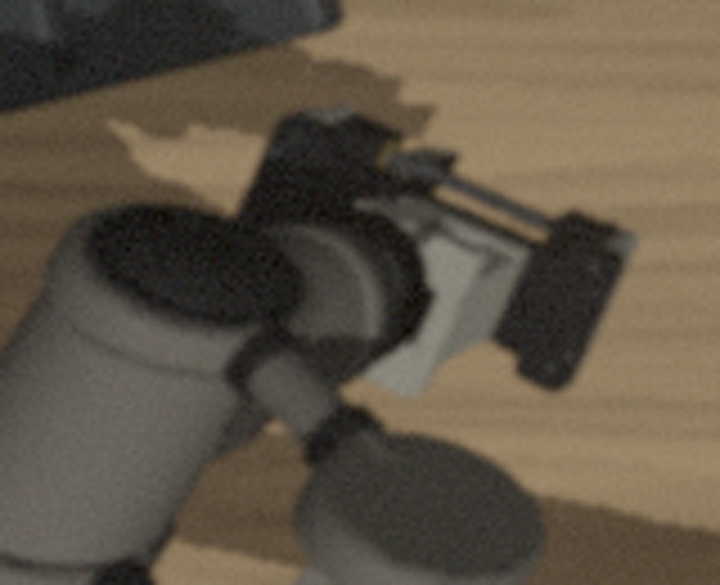

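```bash
cat >> h.py <<'E'
def frame(x,y,yaw): 
    c,s=np.cos(yaw),np.sin(yaw); return np.array([[c,-s,0,x],[s,c,0,y],[0,0,1,0],[0,0,0,1.]])
def tf(F,P): return np.atleast_2d(P)@F[:3,:3].T+F[:3,3]
def overlay(n,img,x,y,yaw,sp,q=0,box=(220,150,360,245),s=5,f='o.png',shift=(0,0),ph=0):
    F=frame(x,y,yaw); S=frame(x,y,yaw+sp)
    im=cv2.resize(img[box[1]:box[3],box[0]:box[2]],None,fx=s,fy=s,interpolation=cv2.INTER_CUBIC)
    def pl(P,col):
        uv=(proj(n,P)+shift-box[:2]+0.5)*s-0.5
        cv2.polylines(im,[np.round(uv).astype(int)],False,col,1,cv2.LINE_AA)
    t=np.linspace(0,2*np.pi,73)
    circ=lambda cx,cy,r,z:np.c_[cx+r*np.cos(t),cy+r*np.sin(t),0*t+z]
    pl(tf(F,circ(0,0,68,35)),(0,0,255)); pl(tf(F,circ(0,0,30,35)),(0,0,255)); pl(tf(F,circ(0,0,29,28)),(255,255,0))
    for a in(45,135,225,315):
        a=np.radians(a); 
        for z in(35,63): pl(tf(S,circ(50*np.cos(a),50*np.sin(a),6,z)),(0,255,0))
    pl(tf(S,[[-32,60,35],[32,60,35]]),(255,0,255))
    b=78-q; pl(tf(F,[[-36,b,34],[36,b,34],[36,b+14,34],[-36,b+14,34],[-36,b,34]]),(0,255,255))
    for z in(43,68): pl(tf(F,circ(0,b+76,10.5,z)),(255,128,0))
    cv2.imwrite(f,im)
E
python3 - <<'E'
from h import *
a=cv2.imread('pics/top0.png');overlay('top',a,516,65,-.112,-0.98,f='pics/ot1.png')
a=cv2.imread('pics/side0.png');overlay('side',a,516,65,-.112,-0.98,box=(280,205,365,300),s=6,f='pics/os1.png')
E
```

```text
(no output)
```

View pics/ot1.png

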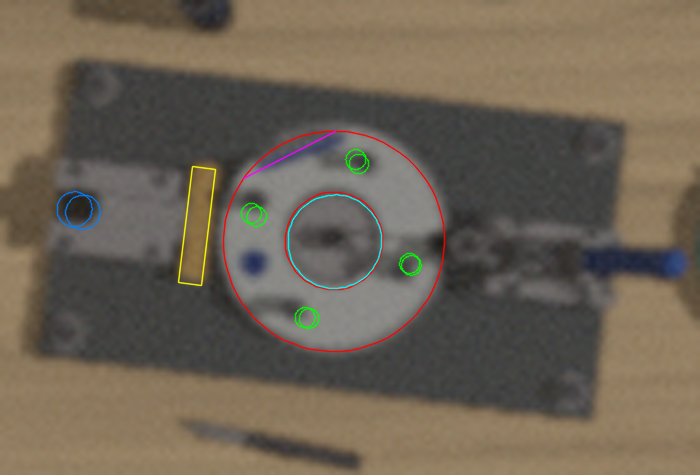

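View pics/os1.png

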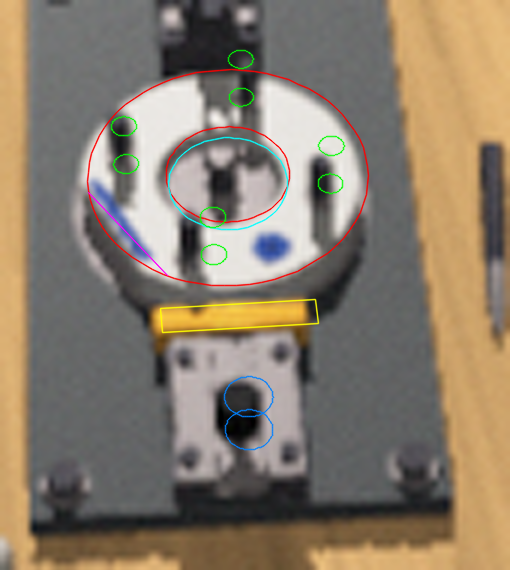

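Run:
```python
from h import *
a=cv2.imread('pics/top0.png');overlay('top',a,517.5,67,-.112,-1.12,f='pics/ot2.png')
a=cv2.imread('pics/side0.png');overlay('side',a,518,67.5,-.112,-1.12,box=(280,205,365,300),s=6,f='pics/os2.png')
```

```text
(no output)
```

View pics/ot2.png

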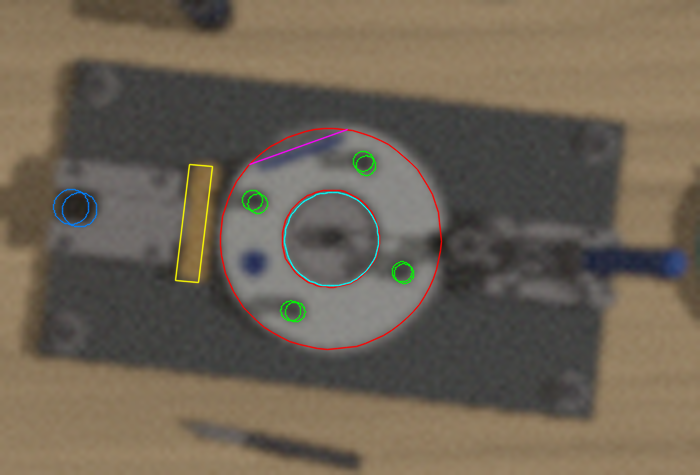

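View pics/os2.png

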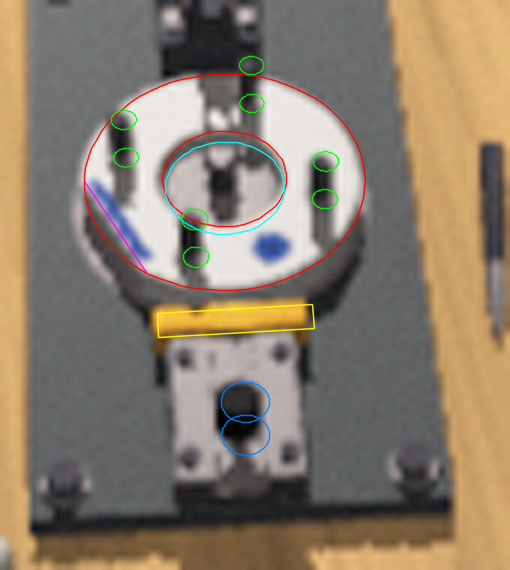

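```bash
cat >> h.py <<'E'
FX=dict(x=518,y=67.3,yaw=-.12)
def down(th): # jaw heading, rad
    c,s=np.cos(th),np.sin(th); return np.array([[0,-s,c],[0,c,s],[-1,0,0]])
def delta(P,M2=None):
    o=readout.get_obs();p=o['tool_pos'];M=R.from_euler('xyz',o['tcp_rot']).as_matrix()
    d=M.T@(np.array(P)-p)/10
    w=R.from_matrix(M.T@M2).as_rotvec() if M2 is not None else np.zeros(3)
    print('t',o['time'],'pos',p.round(1),'F',o['contact_force'].round(1),'grip',round(o['grip_width'],1)); print('shift cm (tool now)',d.round(2),'turn',w.round(3), 'shift after turn',(R.from_rotvec(w).as_matrix().T@d).round(2))
E
python3 - <<'E'
from h import *
print('spray',unproj('top',195,142,20),'socket',unproj('top',262,152,10))
th=np.radians(-27.4); a=np.radians(62.6)
P=[518+50*np.cos(a),67.3+50*np.sin(a),120]; print(P); delta(P,down(th))
a=cv2.imread('pics/top0.png');crop(a,150,110,280,180,5,'pics/tsp.png')
E
```

```text
spray [691.94494706 353.21411489  20.        ] socket [662.13333755 144.23749179  10.        ]
[np.float64(541.0099892391926), np.float64(111.69076925682006), 120]
t 0.1 pos [207.5 481.9 248.1] F [0.4 0.2 0.2] grip 91.9
shift cm (tool now) [ 12.83 -45.27 -20.79] turn [ 1.642e+00 -1.000e-03  1.000e-03] shift after turn [ 12.81 -17.52  46.64]
```

View pics/tsp.png

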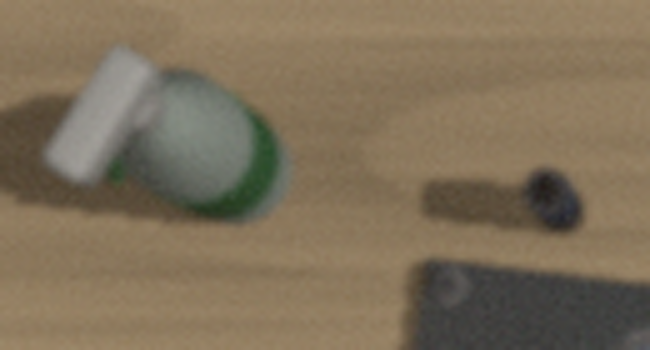

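Request:
arm_command(plan=[{"ty": -2.83,"tz": -1.3,"jaw": -0.48},{"ty": -2.83,"tz": -1.3,"jaw": -0.48},{"ty": -2.83,"tz": -1.3,"jaw": -0.48},{"ty": -2.83,"tz": -1.3,"jaw": -0.48},{"ty": -2.83,"tz": -1.3,"jaw": -0.48},{"ty": -2.83,"tz": -1.3,"jaw": -0.48},{"ty": -2.83,"tz": -1.3,"jaw": -0.48},{"ty": -2.83,"tz": -1.3,"jaw": -0.48},{"ty": -2.83,"tz": -1.3,"jaw": -0.48},{"ty": -2.83,"tz": -1.3,"jaw": -0.48},{"ty": -2.83,"tz": -1.3,"jaw": -0.48},{"ty": -2.83,"tz": -1.3,"jaw": -0.48},{"ty": -2.83,"tz": -1.3,"jaw": -0.48},{"ty": -2.83,"tz": -1.3,"jaw": -0.48},{"ty": -2.83,"tz": -1.3,"jaw": -0.48},{"ty": -2.83,"tz": -1.3,"jaw": -0.48}])

```text
invalid input at $.plan[0]: expected keys tx, ty, tz, wx, wy, wz, jaw
```

Request:
arm_command(plan=[{"wx": 0.147,"jaw": -0.48},{"wx": 0.147,"jaw": -0.48},{"wx": 0.147,"jaw": -0.48},{"wx": 0.147,"jaw": -0.48},{"wx": 0.147,"jaw": -0.48},{"wx": 0.147,"jaw": -0.48},{"wx": 0.147,"jaw": -0.48},{"wx": 0.147,"jaw": -0.48},{"wx": 0.147,"jaw": -0.48},{"wx": 0.147,"jaw": -0.48},{"wx": 0.147,"jaw": -0.48},{"wx": 0.025,"jaw": -0.48},{"tx": 4,"jaw": -0.48},{"tx": 4,"jaw": -0.48},{"tx": 4,"jaw": -0.48},{"tx": 0,"jaw": -0.48},{"tx": 0,"jaw": -0.48}])

```text
invalid input at $.plan[0]: expected keys tx, ty, tz, wx, wy, wz, jaw
```

```bash
cat > look.py <<'E'
from h import *
import sys
k=sys.argv[1]
for n,b,s in(('top',(220,140,360,250),5),('side',(265,140,375,300),3.7)):
    a=imaging.capture(n); cv2.imwrite(f'pics/{n}_{k}_raw.png',a); crop(a,*b,s,f'pics/{n}_{k}.png')
E
python3 look.py a
python3 - <<'E'
from h import *
delta([541,111.7,120],down(np.radians(-27.4)))
E
```

```text
t 0.2 pos [207.6 482.  248.3] F [ 0.7  0.1 -0.9] grip 91.8
shift cm (tool now) [ 12.84 -45.27 -20.8 ] turn [ 1.642e+00 -1.000e-03  1.000e-03] shift after turn [ 12.83 -17.53  46.64]
```

View pics/side_a.png

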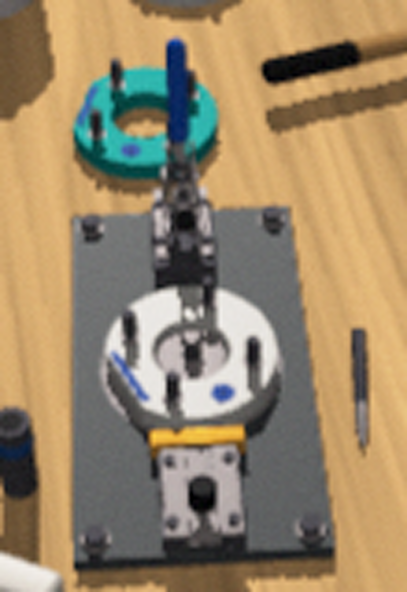

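View pics/top_a.png

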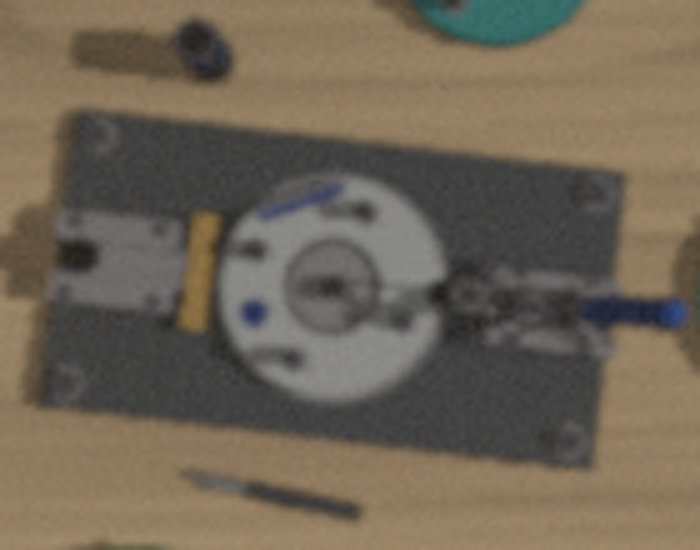

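Request:
arm_command(plan=[{"tx": 0,"ty": -2.83,"tz": -1.3,"wx": 0,"wy": 0,"wz": 0,"jaw": -0.48},{"tx": 0,"ty": -2.83,"tz": -1.3,"wx": 0,"wy": 0,"wz": 0,"jaw": -0.48},{"tx": 0,"ty": -2.83,"tz": -1.3,"wx": 0,"wy": 0,"wz": 0,"jaw": -0.48},{"tx": 0,"ty": -2.83,"tz": -1.3,"wx": 0,"wy": 0,"wz": 0,"jaw": -0.48},{"tx": 0,"ty": -2.83,"tz": -1.3,"wx": 0,"wy": 0,"wz": 0,"jaw": -0.48},{"tx": 0,"ty": -2.83,"tz": -1.3,"wx": 0,"wy": 0,"wz": 0,"jaw": -0.48},{"tx": 0,"ty": -2.83,"tz": -1.3,"wx": 0,"wy": 0,"wz": 0,"jaw": -0.48},{"tx": 0,"ty": -2.83,"tz": -1.3,"wx": 0,"wy": 0,"wz": 0,"jaw": -0.48},{"tx": 0,"ty": -2.83,"tz": -1.3,"wx": 0,"wy": 0,"wz": 0,"jaw": -0.48},{"tx": 0,"ty": -2.83,"tz": -1.3,"wx": 0,"wy": 0,"wz": 0,"jaw": -0.48},{"tx": 0,"ty": -2.83,"tz": -1.3,"wx": 0,"wy": 0,"wz": 0,"jaw": -0.48},{"tx": 0,"ty": -2.83,"tz": -1.3,"wx": 0,"wy": 0,"wz": 0,"jaw": -0.48},{"tx": 0,"ty": -2.83,"tz": -1.3,"wx": 0,"wy": 0,"wz": 0,"jaw": -0.48},{"tx": 0,"ty": -2.83,"tz": -1.3,"wx": 0,"wy": 0,"wz": 0,"jaw": -0.48},{"tx": 0,"ty": -2.83,"tz": -1.3,"wx": 0,"wy": 0,"wz": 0,"jaw": -0.48},{"tx": 0,"ty": -2.83,"tz": -1.3,"wx": 0,"wy": 0,"wz": 0,"jaw": -0.48}])

```text
time: 1.8
tool_pos: [541.9, 110.9, 248.5]
tcp_rot: [1.584, 1.57, 2.748]
contact_force: [-0.3, -0.4, -1.1]
grip_width: 23.5
```

Request:
arm_command(plan=[{"tx": 0,"ty": 0,"tz": 0,"wx": 0.147,"wy": 0,"wz": 0,"jaw": -0.48},{"tx": 0,"ty": 0,"tz": 0,"wx": 0.147,"wy": 0,"wz": 0,"jaw": -0.48},{"tx": 0,"ty": 0,"tz": 0,"wx": 0.147,"wy": 0,"wz": 0,"jaw": -0.48},{"tx": 0,"ty": 0,"tz": 0,"wx": 0.147,"wy": 0,"wz": 0,"jaw": -0.48},{"tx": 0,"ty": 0,"tz": 0,"wx": 0.147,"wy": 0,"wz": 0,"jaw": -0.48},{"tx": 0,"ty": 0,"tz": 0,"wx": 0.147,"wy": 0,"wz": 0,"jaw": -0.48},{"tx": 0,"ty": 0,"tz": 0,"wx": 0.147,"wy": 0,"wz": 0,"jaw": -0.48},{"tx": 0,"ty": 0,"tz": 0,"wx": 0.147,"wy": 0,"wz": 0,"jaw": -0.48},{"tx": 0,"ty": 0,"tz": 0,"wx": 0.147,"wy": 0,"wz": 0,"jaw": -0.48},{"tx": 0,"ty": 0,"tz": 0,"wx": 0.147,"wy": 0,"wz": 0,"jaw": -0.48},{"tx": 0,"ty": 0,"tz": 0,"wx": 0.147,"wy": 0,"wz": 0,"jaw": -0.48},{"tx": 4,"ty": 0,"tz": 0,"wx": 0.025,"wy": 0,"wz": 0,"jaw": -0.48},{"tx": 4,"ty": 0,"tz": 0,"wx": 0,"wy": 0,"wz": 0,"jaw": -0.48},{"tx": 4,"ty": 0,"tz": 0,"wx": 0,"wy": 0,"wz": 0,"jaw": -0.48},{"tx": 0,"ty": 0,"tz": 0,"wx": 0,"wy": 0,"wz": 0,"jaw": -0.48},{"tx": 0,"ty": 0,"tz": 0,"wx": 0,"wy": 0,"wz": 0,"jaw": -0.48}])

```text
time: 3.4
tool_pos: [541.4, 112.0, 129.1]
tcp_rot: [-2.681, 1.57, 3.124]
contact_force: [-0.0, -0.4, 1.2]
grip_width: 23.9
```

```bash
python3 look.py b
python3 - <<'E'
from h import *
delta([541,111.7,120],down(np.radians(-27.4)))
o=readout.get_obs();p=o['tool_pos'];M=R.from_euler('xyz',o['tcp_rot']).as_matrix()
for n in('side','top'):print(n,proj(n,[p+M@[22,0,0],p+M@[22,9.5,12],p+M@[22,-9.5,12],p+M@[22,9.5,-12],p+M@[22,-9.5,-12]]).round(1).tolist())
E
```

```text
t 3.5 pos [542.7 112.1 131. ] F [-0.1 -0.3  0.1] grip 23.6
shift cm (tool now) [ 1.1  -0.12 -0.14] turn [ 0.     0.003 -0.002] shift after turn [ 1.1  -0.12 -0.13]
side [[310.4, 230.4], [305.1, 232.0], [307.3, 226.9], [313.6, 234.0], [315.7, 228.9]]
top [[268.2, 187.1], [267.2, 181.9], [273.0, 184.9], [263.3, 189.2], [269.1, 192.2]]
```

View pics/side_b.png

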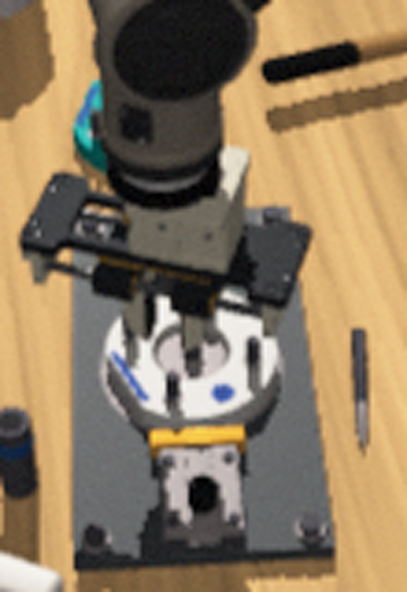

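View pics/top_b.png

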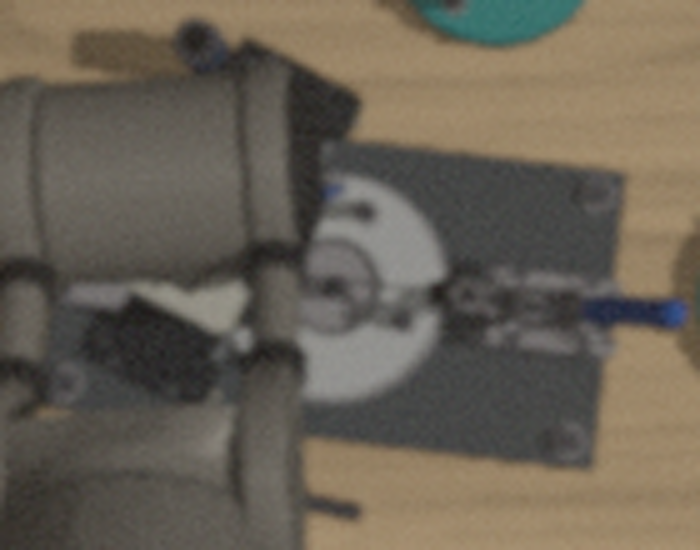

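The two fingers (side crop (137,330) and (197,330)) sit symmetrically above the target stud, whose top is at crop (172,378). I'm descending to straddle it.

Request:
arm_command(plan=[{"tx": 1.1,"ty": -0.1,"tz": -0.1,"wx": 0,"wy": 0,"wz": 0,"jaw": -0.48},{"tx": 1.1,"ty": 0,"tz": 0,"wx": 0,"wy": 0,"wz": 0,"jaw": -0.48},{"tx": 1.1,"ty": 0,"tz": 0,"wx": 0,"wy": 0,"wz": 0,"jaw": -0.48},{"tx": 1.1,"ty": 0,"tz": 0,"wx": 0,"wy": 0,"wz": 0,"jaw": -0.48},{"tx": 1,"ty": 0,"tz": 0,"wx": 0,"wy": 0,"wz": 0,"jaw": -0.48},{"tx": 0,"ty": 0,"tz": 0,"wx": 0,"wy": 0,"wz": 0,"jaw": -0.48}])

```text
time: 4.1
tool_pos: [538.9, 111.5, 72.8]
tcp_rot: [-2.619, 1.567, -3.097]
contact_force: [-0.5, 0.3, 0.2]
grip_width: 23.8
```

Request:
arm_command(plan=[{"tx": 0.6,"ty": 0,"tz": 0,"wx": 0,"wy": 0,"wz": 0,"jaw": -0.48},{"tx": 0.5,"ty": 0,"tz": 0,"wx": 0,"wy": 0,"wz": 0,"jaw": -0.48},{"tx": 0,"ty": 0,"tz": 0,"wx": 0,"wy": 0,"wz": 0,"jaw": -0.48}])

```text
time: 4.4
tool_pos: [539.6, 111.6, 63.1]
tcp_rot: [-2.69, 1.57, 3.115]
contact_force: [0.8, 0.6, 0.7]
grip_width: 23.6
```

```bash
python3 look.py c
python3 - <<'E'
from h import *
a=cv2.imread('pics/side_c_raw.png');crop(a,280,200,365,295,6,'pics/c2.png')
delta([541,111.7,65],down(np.radians(-27.4)))
E
```

```text
t 4.5 pos [540.  111.6  63.8] F [ 0.4 -1.  -0.6] grip 23.6
shift cm (tool now) [-0.12  0.06  0.08] turn [ 0.  0. -0.] shift after turn [-0.12  0.06  0.08]
```

View pics/c2.png

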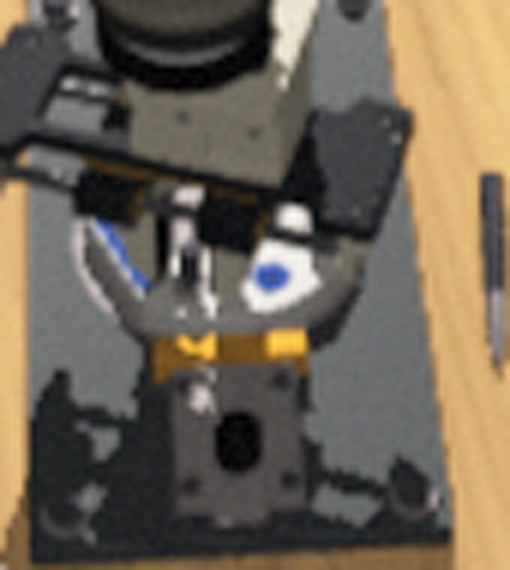

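The stud (crop (188,260)) is between the fingers. I'm sweeping it round its circle.

Request:
arm_command(plan=[{"tx": 0,"ty": 0.05,"tz": -0.1,"wx": -0.04,"wy": 0,"wz": 0,"jaw": -0.48},{"tx": 0,"ty": 0,"tz": -0.2,"wx": -0.04,"wy": 0,"wz": 0,"jaw": -0.48},{"tx": 0,"ty": 0,"tz": -0.2,"wx": -0.04,"wy": 0,"wz": 0,"jaw": -0.48},{"tx": 0,"ty": 0,"tz": -0.2,"wx": -0.04,"wy": 0,"wz": 0,"jaw": -0.48},{"tx": 0,"ty": 0,"tz": -0.2,"wx": -0.04,"wy": 0,"wz": 0,"jaw": -0.48},{"tx": 0,"ty": 0,"tz": -0.2,"wx": -0.04,"wy": 0,"wz": 0,"jaw": -0.48},{"tx": 0,"ty": 0,"tz": -0.2,"wx": -0.04,"wy": 0,"wz": 0,"jaw": -0.48},{"tx": 0,"ty": 0,"tz": -0.2,"wx": -0.04,"wy": 0,"wz": 0,"jaw": -0.48},{"tx": 0,"ty": 0,"tz": -0.2,"wx": -0.04,"wy": 0,"wz": 0,"jaw": -0.48},{"tx": 0,"ty": 0,"tz": -0.2,"wx": -0.04,"wy": 0,"wz": 0,"jaw": -0.48}])

```text
time: 5.5
tool_pos: [523.2, 117.1, 64.3]
tcp_rot: [-0.011, 1.568, -0.087]
contact_force: [2.8, -2.5, -1.7]
grip_width: 23.7
```

```bash
cat > st.py <<'E'
from h import *
o=readout.get_obs();p=o['tool_pos'];M=R.from_euler('xyz',o['tcp_rot']).as_matrix()
d=p[:2]-[FX['x'],FX['y']]
print(o['time'],'r',np.hypot(*d).round(1),'ang',np.degrees(np.arctan2(d[1],d[0])).round(1),'jaw head',np.degrees(np.arctan2(M[1,2],M[0,2])).round(1),'z',p[2].round(1),'F tool',(M.T@o['contact_force']).round(1))
c,s=np.cos(FX['yaw']),np.sin(FX['yaw']); print('rel fixture',(c*d[0]+s*d[1]).round(1),(-s*d[0]+c*d[1]).round(1),'moment',o['moment'].round(2))
E
python3 st.py
```

```text
5.5 r 50.0 ang 84.1 jaw head -4.4 z 64.3 F tool [ 1.7 -2.3  3. ]
rel fixture -0.8 50.0 moment [-0.36 -0.31 -0.01]
```

Request:
arm_command(plan=[{"tx": 0,"ty": 0,"tz": -0.2,"wx": -0.03,"wy": 0,"wz": 0,"jaw": -0.48},{"tx": 0,"ty": 0,"tz": -0.2,"wx": -0.03,"wy": 0,"wz": 0,"jaw": -0.48},{"tx": 0,"ty": 0,"tz": -0.2,"wx": -0.04,"wy": 0,"wz": 0,"jaw": -0.48},{"tx": 0,"ty": 0,"tz": -0.2,"wx": -0.04,"wy": 0,"wz": 0,"jaw": -0.48},{"tx": 0,"ty": 0,"tz": -0.2,"wx": -0.04,"wy": 0,"wz": 0,"jaw": -0.48},{"tx": 0,"ty": 0,"tz": -0.2,"wx": -0.04,"wy": 0,"wz": 0,"jaw": -0.48},{"tx": 0,"ty": 0,"tz": -0.2,"wx": -0.04,"wy": 0,"wz": 0,"jaw": -0.48},{"tx": 0,"ty": 0,"tz": -0.2,"wx": -0.04,"wy": 0,"wz": 0,"jaw": -0.48},{"tx": 0,"ty": 0,"tz": -0.2,"wx": -0.04,"wy": 0,"wz": 0,"jaw": -0.48},{"tx": 0,"ty": 0,"tz": -0.2,"wx": -0.04,"wy": 0,"wz": 0,"jaw": -0.48},{"tx": 0,"ty": 0,"tz": -0.2,"wx": -0.04,"wy": 0,"wz": 0,"jaw": -0.48},{"tx": 0,"ty": 0,"tz": -0.2,"wx": -0.04,"wy": 0,"wz": 0,"jaw": -0.48},{"tx": 0,"ty": 0,"tz": -0.2,"wx": -0.04,"wy": 0,"wz": 0,"jaw": -0.48},{"tx": 0,"ty": 0,"tz": -0.2,"wx": -0.04,"wy": 0,"wz": 0,"jaw": -0.48},{"tx": 0,"ty": 0,"tz": -0.2,"wx": -0.04,"wy": 0,"wz": 0,"jaw": -0.48},{"tx": 0,"ty": 0,"tz": 0,"wx": 0,"wy": 0,"wz": 0,"jaw": -0.48}])

```text
time: 7.1
tool_pos: [493.7, 112.1, 64.3]
tcp_rot: [-0.336, 1.569, 0.166]
contact_force: [4.3, -0.4, 1.1]
grip_width: 23.8
```

```bash
python3 st.py; python3 look.py d
python3 - <<'E'
from h import *
a=cv2.imread('pics/side_d_raw.png');crop(a,270,180,370,295,5,'pics/d2.png')
E
```

```text
7.1 r 51.0 ang 118.5 jaw head 28.8 z 64.3 F tool [-1.1 -2.4  3.6]
rel fixture -29.5 41.5 moment [-0.16 -0.56 -0.02]
```

View pics/d2.png

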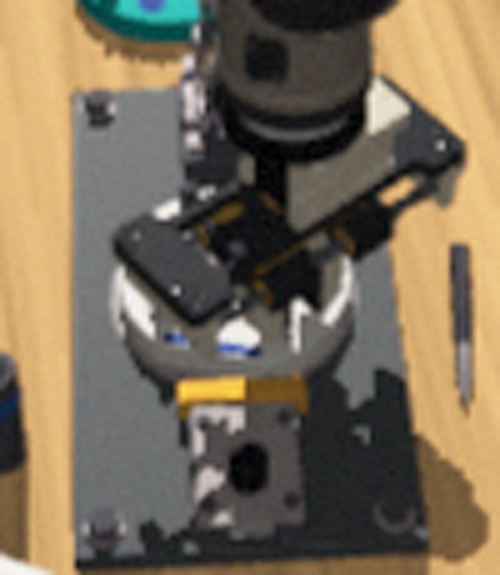

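View pics/top_d.png

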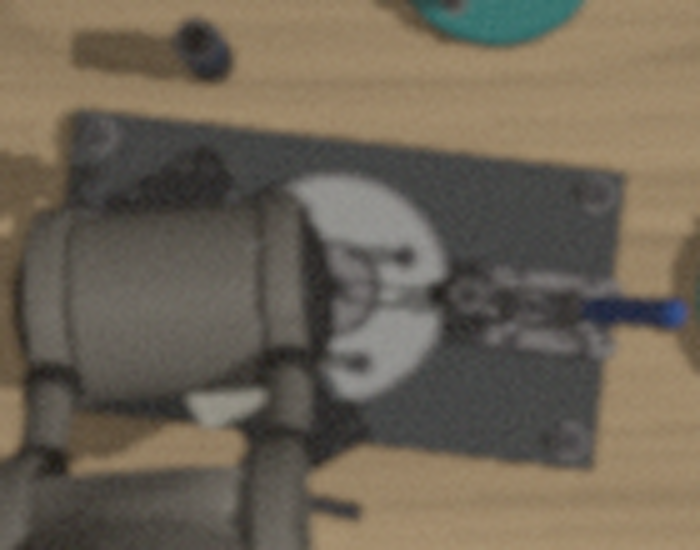

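The ring is turning. The two rear studs are visible at top crop (403,255) and (358,362), about 15° short. I'll do the remaining arc.

Request:
arm_command(plan=[{"tx": 0,"ty": 0,"tz": -0.2,"wx": -0.04,"wy": 0,"wz": 0,"jaw": -0.48},{"tx": 0,"ty": 0,"tz": -0.2,"wx": -0.04,"wy": 0,"wz": 0,"jaw": -0.48},{"tx": 0,"ty": 0,"tz": -0.2,"wx": -0.04,"wy": 0,"wz": 0,"jaw": -0.48},{"tx": 0,"ty": 0,"tz": -0.2,"wx": -0.04,"wy": 0,"wz": 0,"jaw": -0.48},{"tx": 0,"ty": 0,"tz": -0.2,"wx": -0.04,"wy": 0,"wz": 0,"jaw": -0.48},{"tx": 0,"ty": 0,"tz": -0.2,"wx": -0.04,"wy": 0,"wz": 0,"jaw": -0.48},{"tx": 0,"ty": 0,"tz": 0,"wx": 0,"wy": 0,"wz": 0,"jaw": -0.48}])

```text
time: 7.9
tool_pos: [483.6, 105.4, 64.1]
tcp_rot: [-0.466, 1.569, 0.276]
contact_force: [2.6, 1.0, 0.9]
grip_width: 23.8
```

```bash
python3 st.py
python3 - <<'E'
from h import *
a=imaging.capture('side');overlay('side',a,518,67.5,-.12,0,box=(275,195,365,295),s=6,f='pics/e.png')
crop(a,275,195,365,295,6,'pics/e2.png')
a=imaging.capture('top');overlay('top',a,518,67.3,-.12,0,box=(220,140,360,250),s=5,f='pics/et.png')
E
```

```text
7.9 r 51.3 ang 132.1 jaw head 42.5 z 64.1 F tool [-0.9 -1.   2.6]
rel fixture -38.7 33.7 moment [ 0.01 -0.63 -0.03]
```

View pics/e.png

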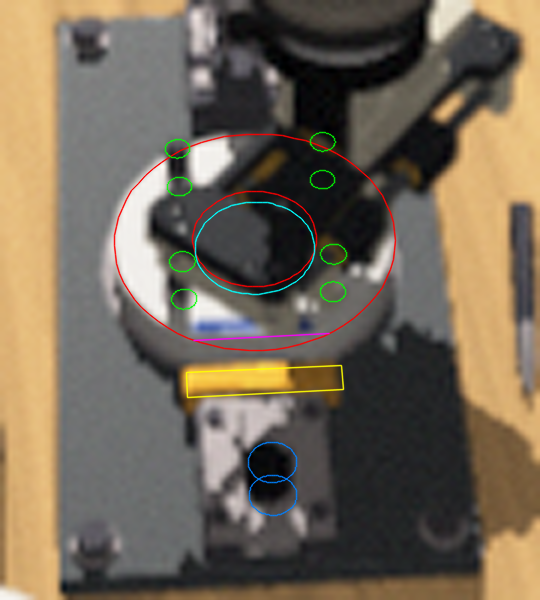

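View pics/et.png

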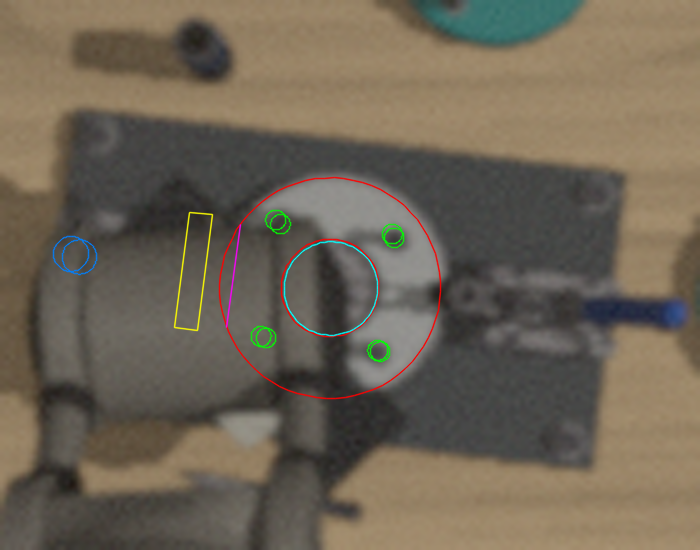

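The flat now faces the bar. Stripe and studs match the indexed overlay within a couple of degrees in both views. I'm releasing the contact and lifting out.

Request:
arm_command(plan=[{"tx": 0,"ty": 0,"tz": 0.3,"wx": 0,"wy": 0,"wz": 0,"jaw": -0.48},{"tx": 0,"ty": 0,"tz": 0.2,"wx": 0,"wy": 0,"wz": 0,"jaw": -0.48},{"tx": 0,"ty": 0,"tz": 0,"wx": 0,"wy": 0,"wz": 0,"jaw": -0.48},{"tx": -1,"ty": 0,"tz": 0,"wx": 0,"wy": 0,"wz": 0,"jaw": -0.48},{"tx": -1.5,"ty": 0,"tz": 0,"wx": 0,"wy": 0,"wz": 0,"jaw": -0.48},{"tx": -2,"ty": 0,"tz": 0,"wx": 0,"wy": 0,"wz": 0,"jaw": -0.48},{"tx": -3,"ty": 0,"tz": 0,"wx": 0,"wy": 0,"wz": 0,"jaw": -0.3},{"tx": 0,"ty": 0,"tz": 0,"wx": 0,"wy": 0,"wz": 0,"jaw": -0.3}])

```text
time: 8.8
tool_pos: [488.7, 108.7, 142.6]
tcp_rot: [-0.665, 1.564, 0.077]
contact_force: [0.0, 0.2, -0.6]
grip_width: 31.0
```

```bash
python3 st.py
python3 - <<'E'
from h import *
F=frame(518,67.3,-.12); k=tf(F,[[0,154,0]])[0];print(k)
delta([k[0],k[1],125],down(np.radians(90-6.9)))
E
```

```text
8.8 r 50.8 ang 125.3 jaw head 42.5 z 142.6 F tool [0.6 0.1 0.1]
rel fixture -34.1 37.6 moment [-0.09  0.01 -0.02]
[536.43567992 220.19252992   0.        ]
t 8.8 pos [488.7 108.7 142.6] F [ 0.   0.2 -0.6] grip 31.0
shift cm (tool now) [ 1.8   5.   11.04] turn [-0.708  0.004  0.006] shift after turn [ 1.76 -3.4  11.64]
```

Request:
arm_command(plan=[{"tx": 0,"ty": 0,"tz": 0,"wx": -0.142,"wy": 0,"wz": 0,"jaw": -0.13},{"tx": 0,"ty": 0,"tz": 0,"wx": -0.142,"wy": 0,"wz": 0,"jaw": -0.13},{"tx": 0,"ty": 0,"tz": 0,"wx": -0.142,"wy": 0,"wz": 0,"jaw": -0.13},{"tx": 0,"ty": 0,"tz": 0,"wx": -0.142,"wy": 0,"wz": 0,"jaw": -0.13},{"tx": 0,"ty": 0,"tz": 0,"wx": -0.14,"wy": 0,"wz": 0,"jaw": -0.13},{"tx": 0,"ty": -0.85,"tz": 2.9,"wx": 0,"wy": 0,"wz": 0,"jaw": -0.13},{"tx": 0,"ty": -0.85,"tz": 2.9,"wx": 0,"wy": 0,"wz": 0,"jaw": -0.13},{"tx": 0,"ty": -0.85,"tz": 2.9,"wx": 0,"wy": 0,"wz": 0,"jaw": -0.13},{"tx": 0,"ty": -0.85,"tz": 2.9,"wx": 0,"wy": 0,"wz": 0,"jaw": -0.13},{"tx": 0,"ty": 0,"tz": 0,"wx": 0,"wy": 0,"wz": 0,"jaw": -0.13},{"tx": 0,"ty": 0,"tz": 0,"wx": 0,"wy": 0,"wz": 0,"jaw": -0.13}])

```text
time: 9.9
tool_pos: [533.8, 219.7, 138.2]
tcp_rot: [2.115, 1.569, -2.717]
contact_force: [-0.8, 0.5, -0.1]
grip_width: 39.8
```

```bash
python3 st.py
python3 - <<'E'
from h import *
delta([536.4,220.2,68],down(np.radians(90-6.9)))
a=imaging.capture('side');overlay('side',a,518,67.5,-.12,0,box=(265,195,375,305),s=5,f='pics/f.png')
crop(a,265,195,375,305,5,'pics/f2.png')
E
```

```text
9.9 r 153.2 ang 84.1 jaw head 83.1 z 138.2 F tool [0.1 0.9 0.4]
rel fixture -2.5 153.2 moment [0.03 0.1  0.04]
t 9.9 pos [533.8 219.7 138.2] F [-0.8  0.5 -0.1] grip 39.8
shift cm (tool now) [ 7.02 -0.26  0.09] turn [ 0.001 -0.001 -0.001] shift after turn [ 7.02 -0.25  0.08]
```

View pics/f.png

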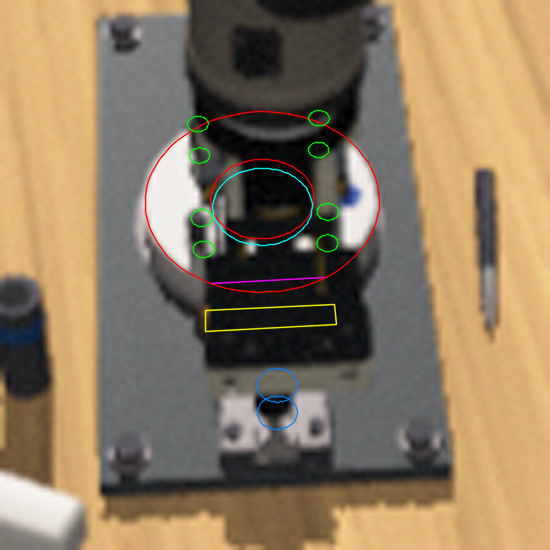

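Overlay and knob agree (knob at crop (275,402)). I'm lowering the open jaws around it.

Request:
arm_command(plan=[{"tx": 1.5,"ty": -0.2,"tz": 0.1,"wx": 0,"wy": 0,"wz": 0,"jaw": -0.13},{"tx": 1.5,"ty": 0,"tz": 0,"wx": 0,"wy": 0,"wz": 0,"jaw": -0.13},{"tx": 1.0,"ty": 0,"tz": 0,"wx": 0,"wy": 0,"wz": 0,"jaw": -0.13},{"tx": 0.5,"ty": 0,"tz": 0,"wx": 0,"wy": 0,"wz": 0,"jaw": -0.13},{"tx": 0.5,"ty": 0,"tz": 0,"wx": 0,"wy": 0,"wz": 0,"jaw": -0.13},{"tx": 0,"ty": 0,"tz": 0,"wx": 0,"wy": 0,"wz": 0,"jaw": -0.13}])

```text
time: 10.55
tool_pos: [536.5, 220.1, 88.5]
tcp_rot: [1.906, 1.57, -2.927]
contact_force: [0.6, 0.9, 0.2]
grip_width: 40.1
```

Request:
arm_command(plan=[{"tx": 0.7,"ty": 0,"tz": 0,"wx": 0,"wy": 0,"wz": 0,"jaw": -0.13},{"tx": 0.7,"ty": 0,"tz": 0,"wx": 0,"wy": 0,"wz": 0,"jaw": -0.13},{"tx": 0.5,"ty": 0,"tz": 0,"wx": 0,"wy": 0,"wz": 0,"jaw": -0.13},{"tx": 0,"ty": 0,"tz": 0,"wx": 0,"wy": 0,"wz": 0,"jaw": -0.13}])

```text
time: 10.95
tool_pos: [536.1, 220.3, 68.7]
tcp_rot: [1.915, 1.569, -2.918]
contact_force: [-0.5, -0.1, 0.8]
grip_width: 39.9
```

```bash
python3 st.py
python3 - <<'E'
from h import *
a=imaging.capture('side');crop(a,265,195,375,305,5,'pics/g2.png')
E
```

```text
10.95 r 154.1 ang 83.3 jaw head 83.1 z 68.7 F tool [-0.8  0.5 -0.1]
rel fixture -0.4 154.1 moment [-0.01 -0.    0.05]
```

View pics/g2.png

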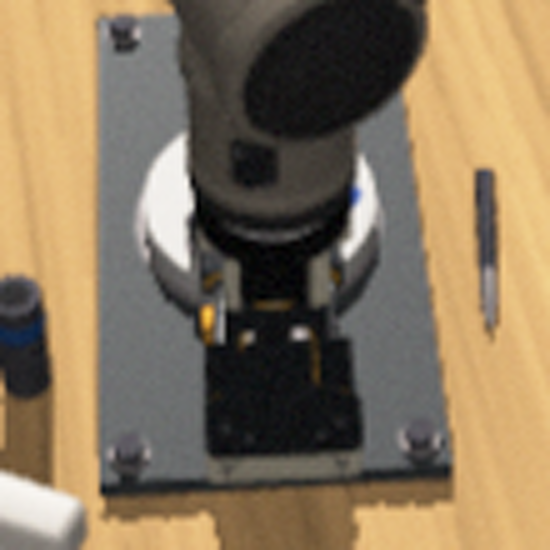

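Request:
arm_command(plan=[{"tx": 0,"ty": 0,"tz": -0.3,"wx": 0,"wy": 0,"wz": 0,"jaw": -0.13},{"tx": 0,"ty": 0,"tz": -0.3,"wx": 0,"wy": 0,"wz": 0,"jaw": -0.13},{"tx": 0,"ty": 0,"tz": -0.2,"wx": 0,"wy": 0,"wz": 0,"jaw": -0.13},{"tx": 0,"ty": 0,"tz": -0.2,"wx": 0,"wy": 0,"wz": 0,"jaw": -0.13},{"tx": 0,"ty": 0,"tz": -0.2,"wx": 0,"wy": 0,"wz": 0,"jaw": -0.13},{"tx": 0,"ty": 0,"tz": -0.2,"wx": 0,"wy": 0,"wz": 0,"jaw": -0.13},{"tx": 0,"ty": 0,"tz": -0.2,"wx": 0,"wy": 0,"wz": 0,"jaw": -0.13},{"tx": 0,"ty": 0,"tz": 0,"wx": 0,"wy": 0,"wz": 0,"jaw": -0.13}])

```text
time: 11.8
tool_pos: [534.8, 204.5, 69.8]
tcp_rot: [-0.827, 1.57, 0.623]
contact_force: [-0.2, 1.7, -0.2]
grip_width: 39.7
```

```bash
python3 st.py
```

```text
11.8 r 138.2 ang 83.0 jaw head 83.1 z 69.8 F tool [0.2 0.4 1.6]
rel fixture 0.2 138.2 moment [ 0.27 -0.03 -0.02]
```

Contact has been made (about 2 N of slide friction). I'm continuing slowly.

Request:
arm_command(plan=[{"tx": 0,"ty": 0,"tz": -0.2,"wx": 0,"wy": 0,"wz": 0,"jaw": -0.13},{"tx": 0,"ty": 0,"tz": -0.2,"wx": 0,"wy": 0,"wz": 0,"jaw": -0.13},{"tx": 0,"ty": 0,"tz": -0.15,"wx": 0,"wy": 0,"wz": 0,"jaw": -0.13},{"tx": 0,"ty": 0,"tz": -0.15,"wx": 0,"wy": 0,"wz": 0,"jaw": -0.13},{"tx": 0,"ty": 0,"tz": 0,"wx": 0,"wy": 0,"wz": 0,"jaw": -0.13}])

```text
time: 12.3
tool_pos: [533.9, 197.3, 69.8]
tcp_rot: [-2.146, 1.571, -0.697]
contact_force: [0.7, 1.0, 0.0]
grip_width: 39.9
```

Request:
arm_command(plan=[{"tx": 0,"ty": 0,"tz": -0.1,"wx": 0,"wy": 0,"wz": 0,"jaw": -0.13},{"tx": 0,"ty": 0,"tz": -0.1,"wx": 0,"wy": 0,"wz": 0,"jaw": -0.13},{"tx": 0,"ty": 0,"tz": 0,"wx": 0,"wy": 0,"wz": 0,"jaw": -0.13}])

```text
time: 12.6
tool_pos: [533.7, 195.4, 69.7]
tcp_rot: [-1.291, 1.571, 0.159]
contact_force: [-0.0, 1.4, -0.2]
grip_width: 39.7
```

```bash
python3 st.py
```

```text
12.6 r 129.1 ang 83.0 jaw head 83.1 z 69.7 F tool [0.2 0.2 1.4]
rel fixture 0.2 129.1 moment [ 0.33 -0.1   0.01]
```

Request:
arm_command(plan=[{"tx": 0,"ty": 0,"tz": -0.1,"wx": 0,"wy": 0,"wz": 0,"jaw": -0.13},{"tx": 0,"ty": 0,"tz": -0.1,"wx": 0,"wy": 0,"wz": 0,"jaw": -0.13},{"tx": 0,"ty": 0,"tz": 0,"wx": 0,"wy": 0,"wz": 0,"jaw": -0.13}])

```text
time: 12.9
tool_pos: [533.5, 194.0, 69.8]
tcp_rot: [-0.322, 1.57, 1.128]
contact_force: [0.9, 4.9, -0.1]
grip_width: 39.9
```

Request:
arm_command(plan=[{"tx": 0,"ty": 0,"tz": -0.1,"wx": 0,"wy": 0,"wz": 0,"jaw": -0.13},{"tx": 0,"ty": 0,"tz": 0,"wx": 0,"wy": 0,"wz": 0,"jaw": -0.13}])

```text
time: 13.1
tool_pos: [533.4, 193.5, 69.7]
tcp_rot: [-0.308, 1.569, 1.142]
contact_force: [0.7, 6.2, 0.1]
grip_width: 40.1
```

Request:
arm_command(plan=[{"tx": 0,"ty": 0,"tz": -0.1,"wx": 0,"wy": 0,"wz": 0,"jaw": -0.13},{"tx": 0,"ty": 0,"tz": 0,"wx": 0,"wy": 0,"wz": 0,"jaw": -0.13}])

```text
time: 13.3
tool_pos: [533.4, 193.0, 69.8]
tcp_rot: [-0.3, 1.568, 1.149]
contact_force: [1.5, 9.0, -1.2]
grip_width: 40.0
```

Request:
arm_command(plan=[{"tx": 0,"ty": 0,"tz": -0.1,"wx": 0,"wy": 0,"wz": 0,"jaw": -0.13},{"tx": 0,"ty": 0,"tz": -0.1,"wx": 0,"wy": 0,"wz": 0,"jaw": -0.13},{"tx": 0,"ty": 0,"tz": 0,"wx": 0,"wy": 0,"wz": 0,"jaw": -0.13}])

```text
time: 13.6
tool_pos: [533.2, 192.1, 69.7]
tcp_rot: [-0.273, 1.566, 1.177]
contact_force: [2.4, 14.8, -2.2]
grip_width: 40.2
```

Request:
arm_command(plan=[{"tx": 0,"ty": 0,"tz": -0.1,"wx": 0,"wy": 0,"wz": 0,"jaw": -0.13},{"tx": 0,"ty": 0,"tz": -0.05,"wx": 0,"wy": 0,"wz": 0,"jaw": -0.13},{"tx": 0,"ty": 0,"tz": 0,"wx": 0,"wy": 0,"wz": 0,"jaw": -0.13}])

```text
time: 13.9
tool_pos: [533.2, 191.9, 69.7]
tcp_rot: [-0.267, 1.564, 1.183]
contact_force: [1.9, 19.9, -3.9]
grip_width: 40.1
```

```bash
python3 st.py
```

```text
13.9 r 125.5 ang 83.0 jaw head 83.1 z 69.7 F tool [ 4.1  0.5 20. ]
rel fixture 0.2 125.5 moment [ 3.37 -0.41  0.02]
```

At 20 N the bar has stopped with its face at about 59–60 mm, as expected for flush. I'll hold briefly, back off, lift and look.

Request:
arm_command(plan=[{"tx": 0,"ty": 0,"tz": 0,"wx": 0,"wy": 0,"wz": 0,"jaw": -0.13},{"tx": 0,"ty": 0,"tz": 0,"wx": 0,"wy": 0,"wz": 0,"jaw": -0.13},{"tx": 0,"ty": 0,"tz": 0,"wx": 0,"wy": 0,"wz": 0,"jaw": -0.13},{"tx": 0,"ty": 0,"tz": 0.5,"wx": 0,"wy": 0,"wz": 0,"jaw": -0.13},{"tx": 0,"ty": 0,"tz": 0.5,"wx": 0,"wy": 0,"wz": 0,"jaw": -0.13},{"tx": 0,"ty": 0,"tz": 0.2,"wx": 0,"wy": 0,"wz": 0,"jaw": -0.13},{"tx": -1,"ty": 0,"tz": 0,"wx": 0,"wy": 0,"wz": 0,"jaw": -0.13},{"tx": -3,"ty": 0,"tz": 0,"wx": 0,"wy": 0,"wz": 0,"jaw": -0.5},{"tx": -4,"ty": 0,"tz": 0,"wx": 0,"wy": 0,"wz": 0,"jaw": -1},{"tx": -4,"ty": 0,"tz": 0,"wx": 0,"wy": 0,"wz": 0,"jaw": -1},{"tx": -4,"ty": 0,"tz": 0,"wx": 0,"wy": 0,"wz": 0,"jaw": -1},{"tx": -2,"ty": 0,"tz": 0,"wx": 0,"wy": 0,"wz": 0,"jaw": -1},{"tx": 0,"ty": 0,"tz": 0,"wx": 0,"wy": 0,"wz": 0,"jaw": -1}])

```text
time: 15.2
tool_pos: [535.5, 199.9, 254.1]
tcp_rot: [-1.26, 1.563, 0.189]
contact_force: [1.1, -0.3, 0.4]
grip_width: 0.6
```

```bash
python3 st.py
python3 - <<'E'
from h import *
a=imaging.capture('side');crop(a,265,195,375,305,5,'pics/h2.png')
a=imaging.capture('top');cv2.imwrite('pics/h_top_raw.png',a);crop(a,220,140,360,250,5,'pics/ht.png')
E
```

```text
15.2 r 133.7 ang 82.5 jaw head 83.1 z 254.1 F tool [-0.4 -1.1 -0.2]
rel fixture 1.5 133.7 moment [ 0.03  0.05 -0.03]
```

View pics/h2.png

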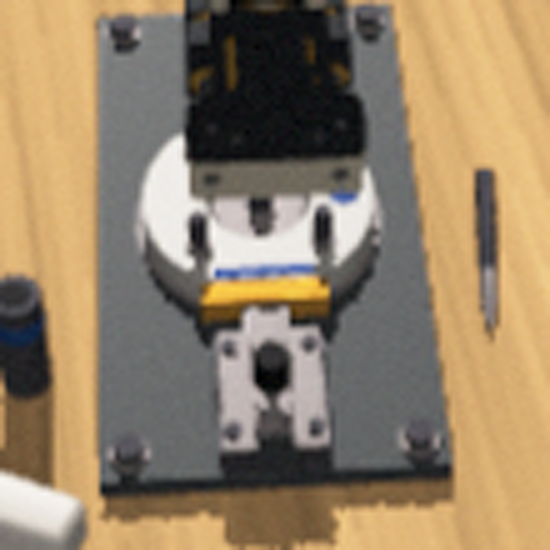

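View pics/ht.png

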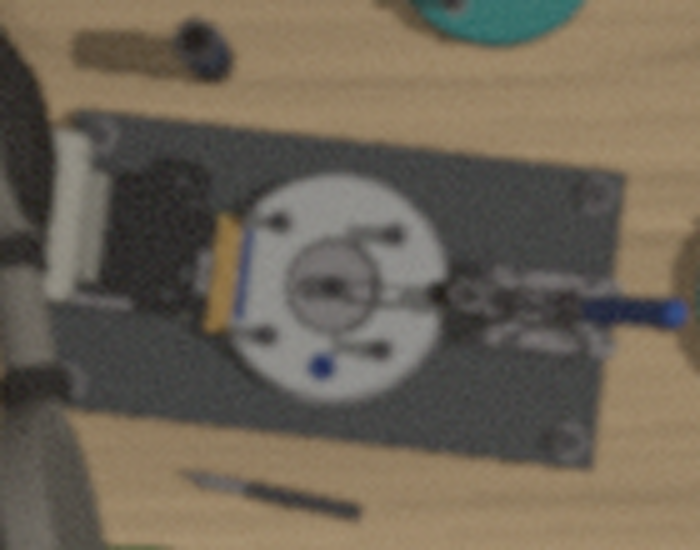

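The bar lies flush and parallel on the flat: side crop stripe (215,270)–(320,272) with the bar right below it, top crop stripe (248,235)–(240,318) beside the bar. Next I'm moving over to the clamp handle, staying high.

Request:
arm_command(plan=[{"tx": 0,"ty": 0,"tz": -2.35,"wx": 0,"wy": 0,"wz": 0,"jaw": -1},{"tx": 0,"ty": 0,"tz": -2.35,"wx": 0,"wy": 0,"wz": 0,"jaw": -1},{"tx": 0,"ty": 0,"tz": -2.35,"wx": 0,"wy": 0,"wz": 0,"jaw": -1},{"tx": 0,"ty": 0,"tz": -2.35,"wx": 0,"wy": 0,"wz": 0,"jaw": -1},{"tx": 0,"ty": 0,"tz": -2.35,"wx": 0,"wy": 0,"wz": 0,"jaw": -1},{"tx": 0,"ty": 0,"tz": -2.35,"wx": 0,"wy": 0,"wz": 0,"jaw": -1},{"tx": 0,"ty": 0,"tz": -2.35,"wx": 0,"wy": 0,"wz": 0,"jaw": -1},{"tx": 0,"ty": 0,"tz": -2.35,"wx": 0,"wy": 0,"wz": 0,"jaw": -1},{"tx": 0,"ty": 0,"tz": -2.35,"wx": 0,"wy": 0,"wz": 0,"jaw": -1},{"tx": 0,"ty": 0,"tz": -2.35,"wx": 0,"wy": 0,"wz": 0,"jaw": -1},{"tx": 0,"ty": 0,"tz": -2.35,"wx": 0,"wy": 0,"wz": 0,"jaw": -1},{"tx": 0,"ty": 0,"tz": -2.35,"wx": 0,"wy": 0,"wz": 0,"jaw": -1}])

```text
time: 16.5
tool_pos: [499.0, -80.8, 247.9]
tcp_rot: [1.394, 1.567, 2.844]
contact_force: [0.5, -0.5, 0.2]
grip_width: 0.5
```

Request:
arm_command(plan=[{"tx": 0,"ty": 0,"tz": 0,"wx": 0.143,"wy": 0,"wz": 0,"jaw": -1},{"tx": 0,"ty": 0,"tz": 0,"wx": 0.143,"wy": 0,"wz": 0,"jaw": -1},{"tx": 0,"ty": 0,"tz": 0,"wx": 0.143,"wy": 0,"wz": 0,"jaw": -1},{"tx": 0,"ty": 0,"tz": 0,"wx": 0.143,"wy": 0,"wz": 0,"jaw": -1},{"tx": 0,"ty": 0,"tz": 0,"wx": 0.143,"wy": 0,"wz": 0,"jaw": -1},{"tx": 0,"ty": 0,"tz": 0,"wx": 0.143,"wy": 0,"wz": 0,"jaw": -1},{"tx": 0,"ty": 0,"tz": 0,"wx": 0.143,"wy": 0,"wz": 0,"jaw": -1},{"tx": 0,"ty": 0,"tz": 0,"wx": 0.143,"wy": 0,"wz": 0,"jaw": -1},{"tx": 0,"ty": 0,"tz": 0,"wx": 0.143,"wy": 0,"wz": 0,"jaw": -1},{"tx": 0,"ty": 0,"tz": 0,"wx": 0.143,"wy": 0,"wz": 0,"jaw": -1},{"tx": 0,"ty": 0,"tz": 0,"wx": 0.141,"wy": 0,"wz": 0,"jaw": -1},{"tx": 0,"ty": 0,"tz": 0,"wx": 0,"wy": 0,"wz": 0,"jaw": -1}])

```text
time: 17.7
tool_pos: [499.3, -79.8, 248.0]
tcp_rot: [2.967, 1.567, 2.844]
contact_force: [-0.2, 0.3, -0.4]
grip_width: 0.4
```

```bash
python3 st.py
python3 - <<'E'
from h import *
F=frame(518,67.3,-.12)
P=tf(F,[[0,-155.3,180]])[0]; delta(P,down(-.12))
G=tf(F,[[0,-178-26,148+35],[0,-178,148],[0,-178+26,148-35]])
for n in('side','top'):
    a=imaging.capture(n);uv=proj(n,G);print(n,uv.round(1).tolist())
    for u,v in uv: cv2.circle(a,(int(round(u)),int(round(v))),1,(0,0,255),-1)
    b=(265,110,375,260) if n=='side' else (250,140,370,250)
    crop(a,*b,4.5,f'pics/i_{n}.png')
E
```

```text
17.7 r 148.3 ang -97.2 jaw head -7.0 z 248.0 F tool [ 0.4  0.2 -0.3]
rel fixture -1.0 -148.3 moment [-0.13  0.05  0.  ]
t 17.7 pos [499.3 -79.8 248. ] F [-0.2  0.3 -0.4] grip 0.4
shift cm (tool now) [ 6.8  -0.7   0.12] turn [-0.002 -0.003 -0.001] shift after turn [ 6.8 -0.7  0.1]
side [[312.7, 149.9], [313.4, 164.5], [314.0, 178.9]]
top [[356.3, 202.9], [345.7, 202.4], [335.9, 201.8]]
```

View pics/i_side.png

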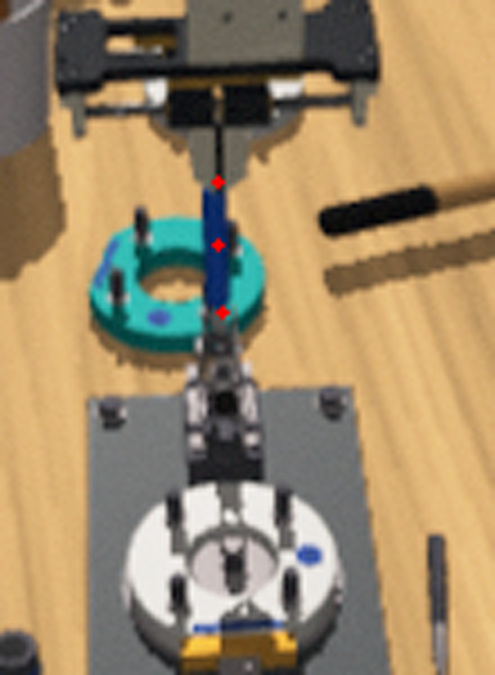

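View pics/i_top.png

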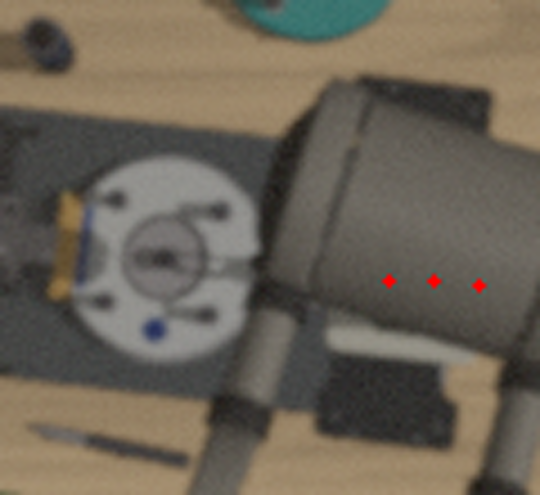

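The handle (side crop (215,185)–(220,315)) lies on its predicted line and the fingers are above it on the upper side. I'm descending on the inner side.

Request:
arm_command(plan=[{"tx": 2,"ty": -0.2,"tz": 0.1,"wx": 0,"wy": 0,"wz": 0,"jaw": -1},{"tx": 2,"ty": -0.1,"tz": 0,"wx": 0,"wy": 0,"wz": 0,"jaw": -1},{"tx": 1.5,"ty": 0,"tz": 0,"wx": 0,"wy": 0,"wz": 0,"jaw": -1},{"tx": 1.0,"ty": 0,"tz": 0,"wx": 0,"wy": 0,"wz": 0,"jaw": -1},{"tx": 0,"ty": 0,"tz": 0,"wx": 0,"wy": 0,"wz": 0,"jaw": -1}])

```text
time: 18.3
tool_pos: [500.0, -82.8, 183.2]
tcp_rot: [2.932, 1.568, 2.812]
contact_force: [-1.0, 0.7, -0.1]
grip_width: 0.7
```

```bash
python3 st.py
python3 - <<'E'
import numpy as np
# tcp path: corner -> tcp (y+9.5, z+22)
c=np.array([[178,148],[202,126],[205,88.]]);f=np.array([53,27,0.])
for x in np.linspace(0,1,11):
    ph=53*(1-x); 
    L=[(ph-27)*(ph-0)/((53-27)*53),(ph-53)*ph/((27-53)*27),(ph-53)*(ph-27)/(53*27)]
    g=L@c; n=np.radians(ph)
    print(round(ph,1),'tcp rel y',round(-g[0]+8.5*np.sin(n)+9.5,1),'z',round(g[1]+8.5*np.cos(n)+22,1))
E
```

```text
18.3 r 151.2 ang -96.9 jaw head -6.8 z 183.2 F tool [ 0.1  0.6 -1. ]
rel fixture 0.1 -151.2 moment [-0.1   0.12 -0.  ]
53.0 tcp rel y -161.7 z 175.1
47.7 tcp rel y -168.8 z 172.4
42.4 tcp rel y -175.1 z 169.0
37.1 tcp rel y -180.5 z 165.0
31.8 tcp rel y -185.1 z 160.4
26.5 tcp rel y -189.0 z 155.0
21.2 tcp rel y -192.0 z 149.1
15.9 tcp rel y -194.1 z 142.4
10.6 tcp rel y -195.4 z 135.1
5.3 tcp rel y -195.9 z 127.1
0.0 tcp rel y -195.5 z 118.5
```

Request:
arm_command(plan=[{"tx": 0.4,"ty": -0.5,"tz": 0,"wx": 0,"wy": 0,"wz": 0,"jaw": -1},{"tx": 0.4,"ty": -0.5,"tz": 0,"wx": 0,"wy": 0,"wz": 0,"jaw": -1},{"tx": 0.15,"ty": -0.35,"tz": 0,"wx": 0,"wy": 0,"wz": 0,"jaw": -1},{"tx": 0.15,"ty": -0.35,"tz": 0,"wx": 0,"wy": 0,"wz": 0,"jaw": -1},{"tx": 0.17,"ty": -0.32,"tz": 0,"wx": 0,"wy": 0,"wz": 0,"jaw": -1},{"tx": 0.17,"ty": -0.32,"tz": 0,"wx": 0,"wy": 0,"wz": 0,"jaw": -1},{"tx": 0,"ty": 0,"tz": 0,"wx": 0,"wy": 0,"wz": 0,"jaw": -1}])

```text
time: 19.0
tool_pos: [498.1, -106.8, 170.4]
tcp_rot: [-0.586, 1.57, -0.708]
contact_force: [0.3, 0.4, 2.9]
grip_width: 0.6
```

```bash
python3 st.py
python3 - <<'E'
from h import *
a=imaging.capture('side');crop(a,265,110,375,260,4.5,'pics/j.png')
E
```

```text
19.0 r 175.3 ang -96.5 jaw head -7.0 z 170.4 F tool [-2.9  0.5  0.2]
rel fixture 1.1 -175.3 moment [-0.06 -0.03 -0.02]
```

View pics/j.png

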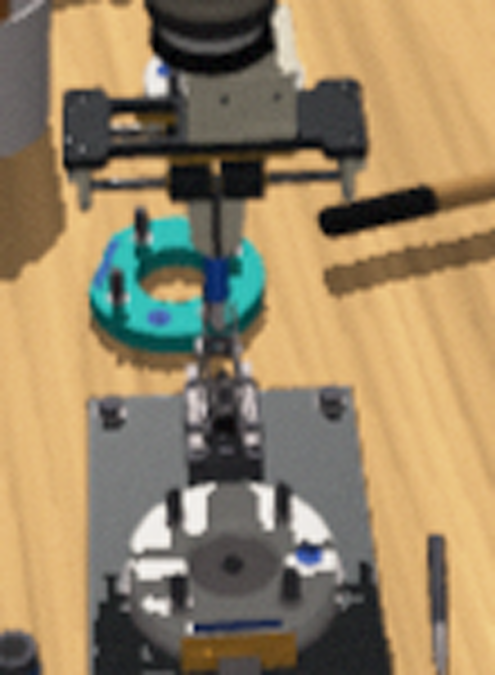

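The fingertips are on the blue grip (crop (215,262)) with about 3 N. I'm following the arc down.

Request:
arm_command(plan=[{"tx": 0.2,"ty": -0.27,"tz": 0,"wx": 0,"wy": 0,"wz": 0,"jaw": -1},{"tx": 0.25,"ty": -0.27,"tz": 0,"wx": 0,"wy": 0,"wz": 0,"jaw": -1},{"tx": 0.25,"ty": -0.23,"tz": 0,"wx": 0,"wy": 0,"wz": 0,"jaw": -1},{"tx": 0.25,"ty": -0.23,"tz": 0,"wx": 0,"wy": 0,"wz": 0,"jaw": -1},{"tx": 0.3,"ty": -0.2,"tz": 0,"wx": 0,"wy": 0,"wz": 0,"jaw": -1},{"tx": 0.3,"ty": -0.2,"tz": 0,"wx": 0,"wy": 0,"wz": 0,"jaw": -1},{"tx": 0,"ty": 0,"tz": 0,"wx": 0,"wy": 0,"wz": 0,"jaw": -1}])

```text
time: 19.75
tool_pos: [496.0, -120.3, 154.2]
tcp_rot: [2.845, 1.57, 2.723]
contact_force: [0.4, -0.7, 1.6]
grip_width: 0.3
```

```bash
python3 st.py
```

```text
19.75 r 188.9 ang -96.7 jaw head -7.0 z 154.2 F tool [-1.6 -0.6  0.5]
rel fixture 0.7 -188.9 moment [-0.14 -0.08  0.04]
```

Request:
arm_command(plan=[{"tx": 0.3,"ty": -0.15,"tz": 0,"wx": 0,"wy": 0,"wz": 0,"jaw": -1},{"tx": 0.3,"ty": -0.15,"tz": 0,"wx": 0,"wy": 0,"wz": 0,"jaw": -1},{"tx": 0.33,"ty": -0.1,"tz": 0,"wx": 0,"wy": 0,"wz": 0,"jaw": -1},{"tx": 0.33,"ty": -0.1,"tz": 0,"wx": 0,"wy": 0,"wz": 0,"jaw": -1},{"tx": 0.35,"ty": 0,"tz": 0,"wx": 0,"wy": 0,"wz": 0,"jaw": -1},{"tx": 0.35,"ty": 0,"tz": 0,"wx": 0,"wy": 0,"wz": 0,"jaw": -1},{"tx": 0.35,"ty": 0,"tz": 0,"wx": 0,"wy": 0,"wz": 0,"jaw": -1},{"tx": 0,"ty": 0,"tz": 0,"wx": 0,"wy": 0,"wz": 0,"jaw": -1}])

```text
time: 20.55
tool_pos: [495.4, -124.9, 131.0]
tcp_rot: [2.677, 1.57, 2.556]
contact_force: [-0.5, -0.8, 0.2]
grip_width: 0.3
```

```bash
python3 st.py
python3 - <<'E'
from h import *
a=imaging.capture('side');crop(a,265,110,375,260,4.5,'pics/k.png')
E
```

```text
20.55 r 193.6 ang -96.7 jaw head -6.9 z 131.0 F tool [-0.2 -0.8 -0.4]
rel fixture 0.6 -193.6 moment [-0.16  0.01 -0.06]
```

View pics/k.png

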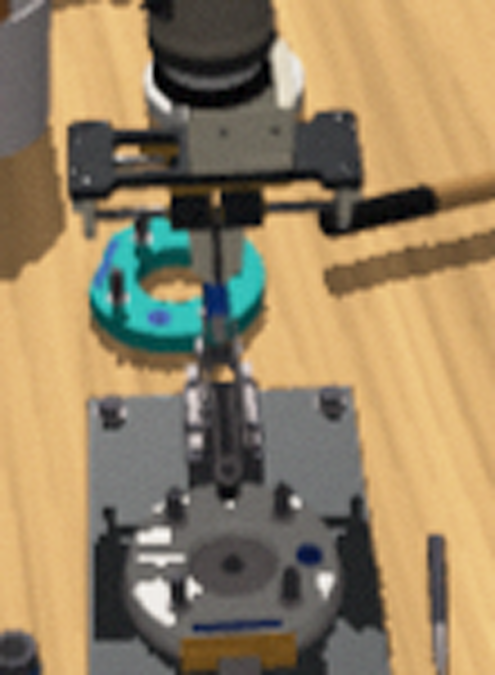

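The clamp arm is swinging down (pivot at crop (230,470)). I'm continuing to the stop.

Request:
arm_command(plan=[{"tx": 0.35,"ty": 0,"tz": 0,"wx": 0,"wy": 0,"wz": 0,"jaw": -1},{"tx": 0.35,"ty": 0,"tz": 0,"wx": 0,"wy": 0,"wz": 0,"jaw": -1},{"tx": 0.3,"ty": 0,"tz": 0,"wx": 0,"wy": 0,"wz": 0,"jaw": -1},{"tx": 0,"ty": 0,"tz": 0,"wx": 0,"wy": 0,"wz": 0,"jaw": -1}])

```text
time: 21.0
tool_pos: [495.5, -124.9, 121.1]
tcp_rot: [2.591, 1.57, 2.47]
contact_force: [-0.8, 0.6, 0.8]
grip_width: 0.5
```

Request:
arm_command(plan=[{"tx": 0.2,"ty": 0,"tz": 0,"wx": 0,"wy": 0,"wz": 0,"jaw": -1},{"tx": 0.2,"ty": 0,"tz": 0,"wx": 0,"wy": 0,"wz": 0,"jaw": -1},{"tx": 0,"ty": 0,"tz": 0,"wx": 0,"wy": 0,"wz": 0,"jaw": -1}])

```text
time: 21.3
tool_pos: [495.7, -124.9, 117.9]
tcp_rot: [1.257, 1.57, 1.136]
contact_force: [-2.3, 1.7, 5.6]
grip_width: 0.2
```

```bash
python3 st.py
```

```text
21.3 r 193.5 ang -96.6 jaw head -6.9 z 117.9 F tool [-5.6  1.4 -2.5]
rel fixture 0.9 -193.5 moment [0.18 0.35 0.04]
```

Request:
arm_command(plan=[{"tx": 0.1,"ty": 0,"tz": 0,"wx": 0,"wy": 0,"wz": 0,"jaw": -1},{"tx": 0.1,"ty": 0,"tz": 0,"wx": 0,"wy": 0,"wz": 0,"jaw": -1},{"tx": 0,"ty": 0,"tz": 0,"wx": 0,"wy": 0,"wz": 0,"jaw": -1}])

```text
time: 21.6
tool_pos: [495.9, -125.0, 117.2]
tcp_rot: [-0.154, 1.569, -0.275]
contact_force: [-4.6, 2.4, 16.0]
grip_width: 0.2
```

Request:
arm_command(plan=[{"tx": 0.1,"ty": 0,"tz": 0,"wx": 0,"wy": 0,"wz": 0,"jaw": -1},{"tx": 0,"ty": 0,"tz": 0,"wx": 0,"wy": 0,"wz": 0,"jaw": -1},{"tx": 0,"ty": 0,"tz": 0,"wx": 0,"wy": 0,"wz": 0,"jaw": -1}])

```text
time: 21.9
tool_pos: [496.0, -125.1, 116.8]
tcp_rot: [-0.255, 1.569, -0.376]
contact_force: [-6.2, 2.7, 20.9]
grip_width: -0.0
```

It's hard against the stop: 21 N, and the tip height corresponds to handle level. I'm lifting off and checking.

Request:
arm_command(plan=[{"tx": -1,"ty": 0,"tz": 0,"wx": 0,"wy": 0,"wz": 0,"jaw": -1},{"tx": -3,"ty": 0,"tz": 0,"wx": 0,"wy": 0,"wz": 0,"jaw": -1},{"tx": -4,"ty": 0,"tz": 0,"wx": 0,"wy": 0,"wz": 0,"jaw": -1},{"tx": -4,"ty": -2,"tz": 0,"wx": 0,"wy": 0,"wz": 0,"jaw": -1},{"tx": -3,"ty": -4,"tz": 0,"wx": 0,"wy": 0,"wz": 0,"jaw": -1},{"tx": 0,"ty": -4,"tz": -3,"wx": 0,"wy": 0,"wz": 0,"jaw": -1},{"tx": 0,"ty": -4,"tz": -3,"wx": 0,"wy": 0,"wz": 0,"jaw": -1},{"tx": 0,"ty": -4,"tz": -3,"wx": 0,"wy": 0,"wz": 0,"jaw": -1},{"tx": 0,"ty": -4,"tz": -3,"wx": 0,"wy": 0,"wz": 0,"jaw": -1},{"tx": 0,"ty": 0,"tz": 0,"wx": 0,"wy": 0,"wz": 0,"jaw": -1}])

```text
time: 22.9
tool_pos: [346.4, -332.9, 264.6]
tcp_rot: [-2.141, 1.569, -2.269]
contact_force: [0.3, 0.4, 0.7]
grip_width: 0.4
```

```bash
python3 st.py
python3 - <<'E'
from h import *
F=frame(518,67.3,-.12)
G=tf(F,[[0,-205-43,88],[0,-205,88],[0,-205+43,88]])
for n in('side','top'):
    a=imaging.capture(n);cv2.imwrite(f'pics/l_{n}_raw.png',a);uv=proj(n,G);b=(265,130,375,280) if n=='side' else (230,140,390,240)
    crop(a,*b,4,f'pics/l0_{n}.png')
    for u,v in uv: cv2.circle(a,(int(round(u)),int(round(v))),1,(0,0,255),-1)
    if n=='side': crop(a,285,140,365,260,5,f'pics/l_{n}.png')
    else: crop(a,*b,5,f'pics/l_{n}.png')
E
```

```text
22.9 r 435.5 ang -113.2 jaw head -7.3 z 264.6 F tool [-0.7  0.5  0.3]
rel fixture -122.5 -417.9 moment [-0.12  0.03 -0.  ]
```

View pics/l_side.png

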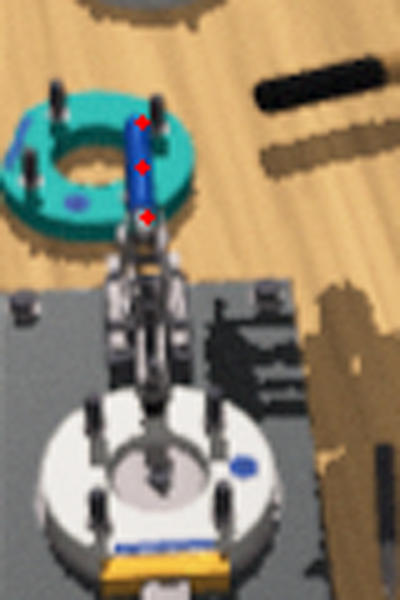

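View pics/l_top.png

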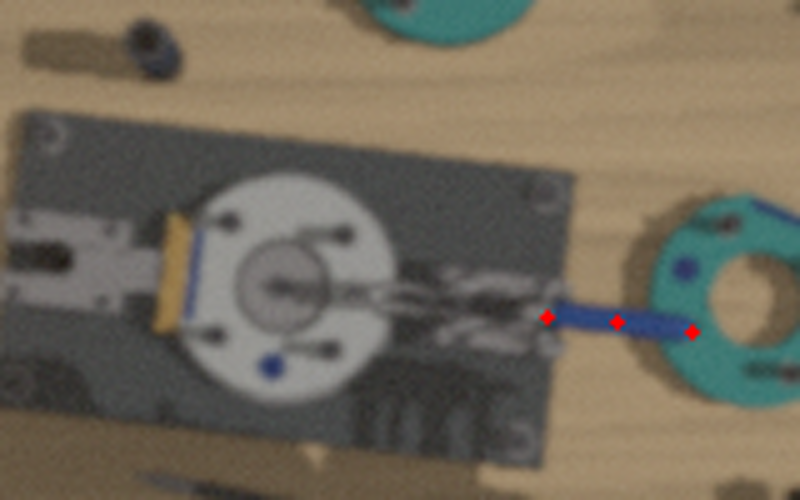

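View pics/l_top_raw.png

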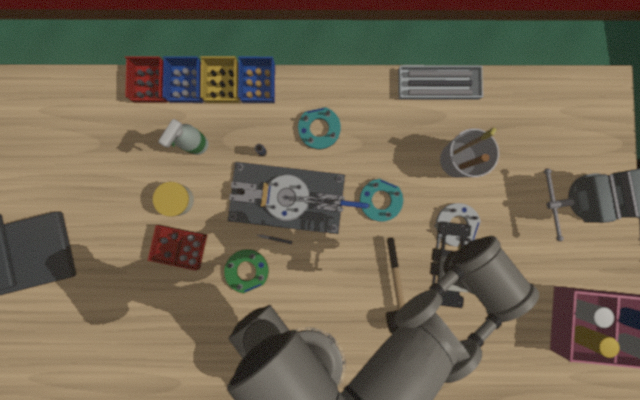

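The handle is level and on its predicted closed line. The spacer is still square with the bar flush, and the bystanders are where they were. I'm handing in.

```bash
python3 -c "
from plant import bot,readout
print(readout.get_obs()['time'],bot.close_job())"
```

```text
the job is handed in; nothing more can be done
23.0 None
```

The spacer is indexed, the bar is in against its flat and the clamp is closed. I handed the job in at about 23 s of the 67 s allowed, and no verdict was reported.

- **Spacer turned:** I straddled one stud with the jaws and swept it about 65° round its circle at roughly 4 N. Afterwards the flat and studs matched the indexed position within a couple of degrees in both camera views.
- **Bar slid in:** I pushed the knob until the bar stopped at 20 N. Its face was then about 59 mm from the spigot axis, by my rough estimate, against 60 mm for a flush fit. Pictures taken before and after clamping show it parallel to the flat and touching it.
- **Clamp closed:** I pressed the handle down until the force rose sharply to 21 N at the stop. The fingertips were then at 94.8 mm, 1.7 mm below the 96.5 mm expected for the closed handle. In both pictures the handle lies level on its predicted closed line.
- **Other things on the bench:** In the last top view the bystanders I could see were where they started. The hand and its shadow partly hid the spare, the mallet's head and the punch, so I could not check those three fully. I touched none of them.

No check failed. The cameras and the position readings disagreed by 2–4 mm, so I judged the bar's final contact by push force as well as by position. I could not read the clamp's joint angle directly.

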